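# Load the shaker and hold its clamp bar while it is locked

## Robot

A 6-joint arm with a two-finger parallel gripper is mounted at the origin on a cart in front of the work surface, level with it; the furniture and walls round the work are solid. World frame = base frame: x ahead of the robot, y to its left, z up, the work surface at z = 0. Lengths are in m, angles in rad, forces in N, time in s.
With the tool pointing down it reaches from about 0.275 to 0.75 m from the base axis. Payload 10.2 kg.
Tool frame: the origin (TCP) lies at the very end of the fingers, on their centre line; the grasp point (between the pads) lies 19 mm behind it (pinch_z is the x of the grasp point in the tool frame, in m); x points along the fingers, z is the direction in which the jaws open and shut, and the axes are right-handed (so a half turn about x gives the same grasp; the last joint's range is limited). The gripper opens to 85 mm and grips with 20 to 120 N. Pads are 22 mm wide; open, the fingers measure 114 mm over their backs; the gripper's body (76 mm by 85 mm) begins 54 mm behind the grasp point. The pads swing forward as they close: fully open they stand 13 mm farther back than shut.
Start: joints at [-1.492, 0.313, 1.498, -0, 1.331, -0.223], TCP at [0.156, -0.501, 0.231] pointing down, gripper open.
Joint ranges: [-2.94, 2.94], [-0.97, 2.17], [0.19, 2.56], [-1.23, 4.37], [0.02, 3.11], [-2.88, 2.88]. Speed limits (rad/s): [2.39, 2.39, 3.01, 3.14, 3.14, 3.14].

## Interface

Orientations are given as a unit quaternion [w, x, y, z].
In Python, from station import observe, read_camera, hand_in, pinch_z gives the robot as it stands.
- The arm moves only by the tool move_arm, never from a script. Its argument "rows" is a list of rows, each a list of 3 entries, a list of its own where there are three numbers: the shift along the tool's x, y, z in m, then the turn about the tool's x in degrees, then the opening in per cent of the stroke, from 0 (shut) to 100 (fully open). A call has 1 to 8 rows; each row is the pose to reach, as a shift and turn from the pose commanded when the call began, along the tool's axes at that moment; what a row does not reach only later rows make up. A row lasts 1/10 s, in which the tool goes at most 50 mm and 8.59 degrees, less where a joint would pass 70% of its speed; a pose out of reach is approached as far as the arm can. A call with a gripper value outside its range is refused whole. The fingers move at their own pace and stop on an object; the grip force is fixed at half the most. Time passes only in rows, so rows that repeat a pose let the fingers close. It gives the time, the measured TCP pose, the force and the opening at its end, in the units of the state.
- observe(): the state, without advancing time (a new reading comes with each control period).
- read_camera(name): name is "scene" or "top" or "wrist"; returns a dict with "pixels" (420x560x3 uint8, red, green, blue), "range_z" (420x560 float32, m along the optical axis (not along the pixel's ray), 0 where there is no reading), "intrinsics" (3x3 intrinsics, pixels), "world_to_cam" (4x4, takes a point from world to camera coordinates). Camera axes: x right, y down, z forward; pixel columns grow to the right and rows downward; lengths in m; the calibration is good to about 2 mm. The wrist camera is an equidistant fisheye: a pixel r from the principal point sees the ray r / f radians off the axis. A picture is of the moment at which its call begins.
- hand_in(): hands the job in, once; it reports no verdict.
The state is a dict: "time_s": time; "qpos": joint angles; "qvel": joint speeds; "joint_efforts": joint torques, N m; "position": TCP position; "eef_rot": TCP orientation; "contact_force": force on the tool from outside, world axes, zero at the start; "torque": the same for the moment, N m; "finger_gap": finger opening in m.
Only numpy, scipy, OpenCV 4.12 (cv2) and the standard library are available. Lean on these libraries where they do the work, as an engineer would, in place of code of your own. Each camera call takes 0.05 s, during which the arm holds its last target.

## Task

Load the shaker with the three vials from the front of the worktop while I tick off the run list: stand the white-capped one (blank) in pocket 1, then the blue-capped one (standard) in pocket 2, then the red-capped one (sample) in pocket 3, letting go of each. Then take the clamp carriage by its black handle and push it in so that its three spring plungers press the vials fully home against the V fence, with the green bands of all three plunger pins showing (about 11 N in all) and no red, and keep that push steady, finishing while you still hold it, because I need both hands to tighten the two thumbscrews. Leave the timer, the wipe pack and the small beaker where they are.

Things in the scene. Friction and masses are not known exactly. Their poses are not given: they have to be found in the camera images.
- shaker: orbital shaker, off, fixed; white housing, platform 176 x 250 mm; origin under its centre, x from front panel to back, y left. Blue V fence at the back, 20 mm high above the black mat, with 3 V pockets (90 degrees, 14 mm deep, 60 mm apart) open to the front, pocket 1 leftmost (+y). In front of it a clamp carriage slides to the fence on 2 rods (y = +-108 mm), one spring plunger per pocket ahead of it
- pocket_1 (a point): point on the mat (84 mm above the worktop) under the axis of a vial that is fully home in pocket 1 (touches both flanks of the V); the pocket is marked by one white dot on top of the blue fence. x axis points from the carriage into the V, square to the fence; y along the fence to the left, z up
- pocket_2 (a point): point on the mat (84 mm above the worktop) under the axis of a vial that is fully home in pocket 2 (touches both flanks of the V); the pocket is marked by two white dots on top of the blue fence. x axis points from the carriage into the V, square to the fence; y along the fence to the left, z up
- pocket_3 (a point): point on the mat (84 mm above the worktop) under the axis of a vial that is fully home in pocket 3 (touches both flanks of the V); the pocket is marked by three white dots on top of the blue fence. x axis points from the carriage into the V, square to the fence; y along the fence to the left, z up
- white_vial: closed plastic sample vial, white body 27 mm across and 55 mm tall, with a ribbed white cap (the top 11 mm, also 27 mm across), about 35 g; origin at the centre of its underside, z up along the vial. Stands at the front of the worktop, in any of three places (not one of the fixed vials at the back)
- blue_vial: closed plastic sample vial, white body 27 mm across and 55 mm tall, with a ribbed blue cap (the top 11 mm, also 27 mm across), about 35 g; origin at the centre of its underside, z up along the vial. Stands at the front of the worktop, in any of three places (not one of the fixed vials at the back)
- red_vial: closed plastic sample vial, white body 27 mm across and 55 mm tall, with a ribbed red cap (the top 11 mm, also 27 mm across), about 35 g; origin at the centre of its underside, z up along the vial. Stands at the front of the worktop, in any of three places (not one of the fixed vials at the back)
- handle (a point): middle of the grip of the upright black handle on the carriage: a block 16 mm along the travel, 30 mm across it (grip it over these 30 mm sides, or push it); it reaches 18 mm above and 20 mm below this point, where the carriage (34 mm wide there, 16 mm deep) begins. Axes as the shaker's; it moves along the shaker's x
- carriage (a joint): travel of the carriage towards the fence, in m: 0 fully open, 0.080 at most; about 1 N of friction, no spring of its own; under load the plungers push it back if it is let go. The handle stands 0.111 - travel m in front of the line of the pocket points. The shoes first touch vials that are home at a travel of about 0.0595
- plunger_1 (a joint): how far the spring plunger facing pocket 1 is pushed back into the carriage, in m: 0 free, 0.015 at most. Its push in N = 450 x (value + 0.002): 2.9 N at 0.0045, where the green band of its pin begins to come out at the front of the carriage; 5.4 N at 0.010, where green is all out and red begins; red is all out at 0.015. Three together: 9 to 16 N
- plunger_2 (a joint): how far the spring plunger facing pocket 2 is pushed back into the carriage, in m: 0 free, 0.015 at most. Its push in N = 450 x (value + 0.002): 2.9 N at 0.0045, where the green band of its pin begins to come out at the front of the carriage; 5.4 N at 0.010, where green is all out and red begins; red is all out at 0.015. Three together: 9 to 16 N
- plunger_3 (a joint): how far the spring plunger facing pocket 3 is pushed back into the carriage, in m: 0 free, 0.015 at most. Its push in N = 450 x (value + 0.002): 2.9 N at 0.0045, where the green band of its pin begins to come out at the front of the carriage; 5.4 N at 0.010, where green is all out and red begins; red is all out at 0.015. Three together: 9 to 16 N
- shoe_2 (a point): middle of the flat rubber face (31 mm wide, from 4 to 20 mm above the mat) of the middle plunger's shoe, which presses on the vial in pocket 2; 38 mm ahead of the handle's middle when the spring is free. The shoes 1 and 3 are 60 mm to the left and right
- timer: white bench timer 68 x 68 x 19 mm, bystander; origin at the centre of its underside
- wipes: blue pack of wipes 58 x 105 x 52 mm, bystander; origin at the centre of its underside
- beaker: small empty glass beaker 46 mm across, 60 mm tall, bystander; origin at the centre of its underside

How it is judged:
By the outcome, as a careful person would: the job done as asked, in the order asked, and still so for the second after the job is handed in, while the arm keeps its last pose, push and grip.
It also fails if it takes over 72 s, if anything falls off the work surface, if the arm or the gripper's body presses on something with over 40 N, if the wrist force passes 120 N, or if a joint passes its speed limit or range.

## Working session

There is one attempt and no reset: what is moved stays moved. The work goes in short steps, Python scripts to look and compute and a tool call to move; the robot and the scene stay as the last step left them, time stands still between calls to the robot, and variables do not carry over. Pictures are saved under pics/ and viewed, and the job is handed in when it is done.

Besides the shell and the picture viewer there is one more tool, called after "Emit:" as name(argument=value, ...), one argument or row to a line, values as JSON. move_arm: Moves the arm, as the interface text tells. Its arguments: {"type":"object","properties":{"rows":{"type":"array","items":{"type":"array"}}},"required":["rows"]}

```bash
mkdir -p pics; ls; python3 - <<'E'
from station import *
import cv2,json
print(observe(),pinch_z)
for n in("scene","top","wrist"):
    r=read_camera(n);cv2.imwrite(f"pics/{n}0.png",r["pixels"][:,:,::-1]);print(n,r["intrinsics"].tolist(),r["world_to_cam"].round(3).tolist())
E
```

```text
pics
{'time_s': 0.0, 'qpos': array([-1.49238090e+00,  3.13440839e-01,  1.49849199e+00, -4.27150254e-05,
        1.33102826e+00, -2.23420482e-01]), 'qvel': array([-1.17693616e-04,  7.84266965e-05, -9.57425784e-04, -2.49844331e-05,
        5.79761750e-04, -9.82946943e-04]), 'joint_efforts': array([-1.96934539e-03, -4.12266934e+01, -2.59743458e+01, -2.87947541e-04,
        4.11615532e-03, -1.56655489e-08]), 'position': array([ 0.15601331, -0.5009822 ,  0.23071911]), 'eef_rot': array([ 0.56916407,  0.41949729,  0.56981912, -0.41878449]), 'contact_force': array([0.15169504, 0.22548168, 0.1844309 ]), 'torque': array([-2.61375330e-02, -2.96418889e-05,  6.58743415e-02]), 'finger_gap': 0.08551812265371253} -0.0187
scene [[487.70288760357903, 0.0, 286.5111859317616], [0.0, 487.70288760357903, 198.17316533411488], [0.0, 0.0, 1.0]] [[0.7, -0.714, 0.01, -0.453], [-0.285, -0.292, -0.913, 0.238], [0.655, 0.636, -0.408, 1.111], [0.0, 0.0, 0.0, 1.0]]
top [[538.8274627688713, 0.0, 275.7907560728427], [0.0, 538.8274627688713, 205.83381839910382], [0.0, 0.0, 1.0]] [[0.024, -1.0, -0.002, -0.121], [-0.997, -0.023, -0.073, 0.542], [0.073, 0.004, -0.997, 1.977], [0.0, 0.0, 0.0, 1.0]]
wrist [[325.19226210127806, 0.0, 280.8695132747394], [0.0, 325.19226210127806, 214.4944070625766], [0.0, 0.0, 1.0]] [[0.297, -0.955, -0.002, -0.524], [-0.905, -0.282, 0.32, -0.042], [-0.306, -0.093, -0.948, 0.379], [0.0, 0.0, 0.0, 1.0]]
```

View pics/scene0.png

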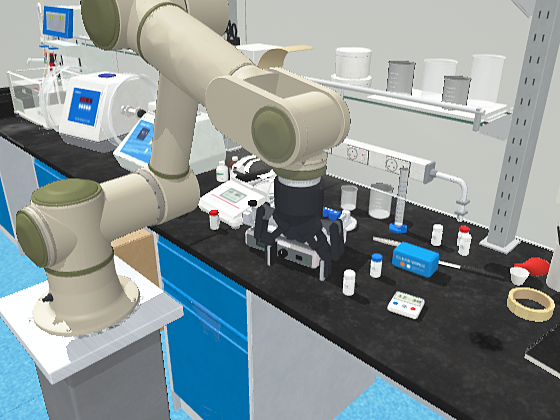

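View pics/top0.png

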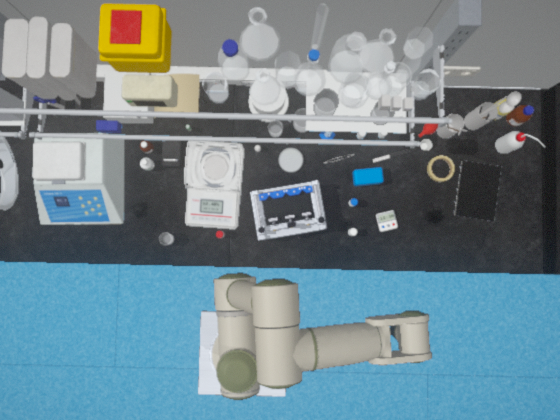

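View pics/wrist0.png

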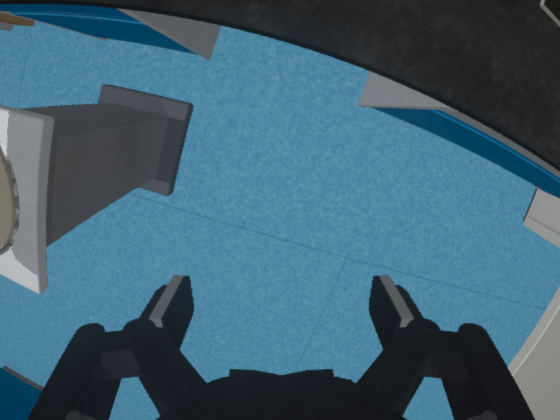

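```bash
python3 - <<'E'
from station import *
import cv2,numpy as np
r=read_camera("top");p=r["pixels"][:,:,::-1]
np.savez("top0.npz",**r)
cv2.imwrite("pics/topc.png",cv2.resize(p[170:250,205:365],None,fx=5,fy=5,interpolation=cv2.INTER_CUBIC))
print(r["range_z"][200:236:2,345:361:2].round(3)); print(r["range_z"][234,214:228].round(3))
E
```

```text
[[2.014 2.024 2.002 1.952 1.961 1.953 2.013 2.019]
 [2.012 2.011 1.979 1.957 1.968 1.954 2.011 2.013]
 [2.029 2.014 1.999 1.962 1.962 1.948 2.011 2.015]
 [2.015 2.024 2.017 2.006 2.015 2.021 2.015 2.018]
 [2.02  2.015 2.022 2.018 2.02  2.019 2.007 2.028]
 [2.018 2.018 2.021 2.022 2.01  2.014 2.011 2.014]
 [2.007 2.011 2.016 2.01  2.023 2.013 2.018 2.011]
 [2.02  2.025 2.004 2.006 2.017 2.009 2.017 2.007]
 [2.017 2.014 2.016 2.007 2.003 2.017 2.01  2.013]
 [2.    2.012 2.013 2.009 2.012 2.015 2.017 2.017]
 [2.015 2.012 2.013 2.009 2.017 2.013 2.011 2.016]
 [2.007 2.01  2.011 2.012 2.022 2.015 2.018 2.007]
 [2.02  2.01  2.01  2.002 2.015 1.993 2.011 2.013]
 [2.012 2.016 2.013 2.014 2.007 2.014 2.01  2.012]
 [2.008 2.007 2.012 1.952 1.955 2.007 2.012 2.018]
 [2.011 2.007 1.972 1.958 1.953 1.959 2.    2.012]
 [2.012 2.009 1.964 1.959 1.962 1.96  2.002 2.004]
 [2.014 2.008 1.993 1.956 1.958 2.004 2.004 2.009]]
[2.013 2.007 1.952 1.945 1.952 1.959 1.952 1.957 1.958 1.967 1.983 2.
 2.011 2.006]
```

View pics/topc.png

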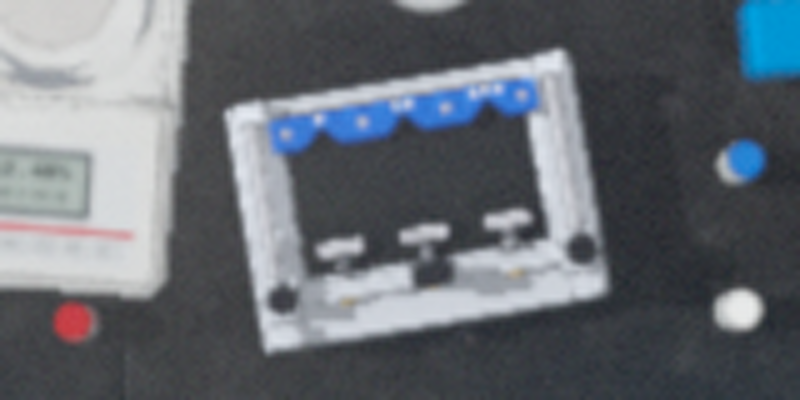

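```bash
cat > h.py <<'E'
import numpy as np,cv2
from scipy.spatial.transform import Rotation as R
def atz(r,u,v,z,fish=False):
    K=r["intrinsics"];T=r["world_to_cam"];d=np.array([(u-K[0,2])/K[0,0],(v-K[1,2])/K[1,1],1.])
    if fish:
        a=np.hypot(d[0],d[1]);d=np.array([d[0]/a*np.sin(a),d[1]/a*np.sin(a),np.cos(a)]) if a>0 else np.array([0,0,1.])
    c=-T[:3,:3].T@T[:3,3];w=T[:3,:3].T@d
    return (c+w*(z-c[2])/w[2]).round(4)
def proj(r,P,fish=False):
    K=r["intrinsics"];p=r["world_to_cam"][:3]@np.r_[P,1]
    if fish:
        n=np.hypot(p[0],p[1]);a=np.arctan2(n,p[2]);q=p[:2]/n*a
    else:q=p[:2]/p[2]
    return q*K[0,0]+K[:2,2]
def quat(o):
    w,x,y,z=o["eef_rot"];return R.from_quat([x,y,z,w])
def plan(o,target):
    return (quat(o).inv().apply(np.array(target)-o["position"])).round(4)
def z_yaw(o):
    a=quat(o).apply([0,0,1]);return np.degrees(np.arctan2(a[1],a[0]))
E
python3 - <<'E'
from h import *
from station import observe
r=dict(np.load("top0.npz"))
f=lambda u,v,z:atz(r,205+u/5,170+v/5,z)
print("red",f(72,322,.055),"blue",f(746,160,.055),"white",f(743,309,.055))
print("dots",f(320,120,.104),f(402,105,.104),f(487,90,.104))
print("fence ends",f(280,150,.104),f(540,105,.104))
print("handle",f(433,272,.15)); print("shaker corners z.07",[f(*c,.08) for c in((228,112),(567,52),(607,293),(268,350))])
o=observe();print(z_yaw(o),quat(o).as_matrix().round(3))
K=r["range_z"];T=np.linalg.inv(r["world_to_cam"])
for n,(u,v) in dict(handle=(433,272),carr=(370,285),scalefront=(100,280),scalelcd=(40,180),rim=(250,250),fence=(365,130),fr=(500,310),mat=(420,170),pan=(50,30)).items():
    U,V=int(205+u/5),int(170+v/5);d=np.median(K[V-1:V+2,U-1:U+2]);k=r["intrinsics"]
    print(n,(T@[ (U-k[0,2])/k[0,0]*d,(V-k[1,2])/k[1,1]*d,d,1])[:3].round(3))
E
```

```text
red [0.4336 0.094  0.055 ] blue [ 0.563  -0.3932  0.055 ] white [ 0.4545 -0.3924  0.055 ]
dots [ 0.5803 -0.0831  0.104 ] [ 0.5924 -0.1412  0.104 ] [ 0.6045 -0.2014  0.104 ]
fence ends [ 0.5582 -0.0553  0.104 ] [ 0.5947 -0.2393  0.104 ]
handle [ 0.4723 -0.1646  0.15  ]
shaker corners z.07 [array([ 0.5868, -0.0163,  0.08  ]), array([ 0.636 , -0.2596,  0.08  ]), array([ 0.463 , -0.2913,  0.08  ]), array([ 0.4165, -0.0496,  0.08  ])]
-72.70849334299034 [[-0.     0.955  0.297]
 [ 0.001  0.297 -0.955]
 [-1.     0.    -0.001]]
handle [ 0.474 -0.162  0.15 ]
carr [ 0.464 -0.121  0.104]
scalefront [0.465 0.076 0.045]
scalelcd [0.536 0.12  0.062]
rim [ 0.488 -0.035  0.082]
fence [ 0.574 -0.115  0.105]
fr [ 0.45  -0.217  0.045]
mat [ 0.548 -0.155  0.085]
pan [0.647 0.117 0.054]
```

```bash
python3 - <<'E'
from h import *
from station import observe
o=observe();print(plan(o,[.42,-.40,.19]))
E
```

```text
[ 0.041   0.2821 -0.0181]
```

Emit:
move_arm(
  rows=[
    [[0.02, 0.05, 0], 5.9, 60],
    [[0.03, 0.1, 0], 5.9, 60],
    [[0.041, 0.15, -0.01], 5.9, 60],
    [[0.041, 0.2, -0.018], 5.9, 60],
    [[0.041, 0.25, -0.018], 5.9, 60],
    [[0.041, 0.282, -0.018], 5.9, 60],
    [[0.041, 0.282, -0.018], 5.9, 60],
    [[0.041, 0.282, -0.018], 5.9, 60],
  ],
)

```text
time_s: 1.0
position: [0.4201, -0.3999, 0.1898]
eef_rot: [0.547, 0.447, 0.548, -0.448]
contact_force: [-0.4, -1.0, 0.0]
finger_gap: 0.0511
```

```bash
cat > look.py <<'E'
from h import *
from station import *
import sys
n,name=sys.argv[1],sys.argv[2]
o=observe();r=read_camera(n);np.savez(name+".npz",**r)
cv2.imwrite(f"pics/{name}.png",r["pixels"][:,:,::-1])
print(o["time_s"],o["position"].round(4),z_yaw(o).round(2),o["contact_force"].round(2),o["finger_gap"])
E
python3 look.py wrist w1
```

```text
1.0 [ 0.4201 -0.3999  0.1898] -78.53 [-0.36 -1.04  0.03] 0.05109521260212421
```

View pics/w1.png

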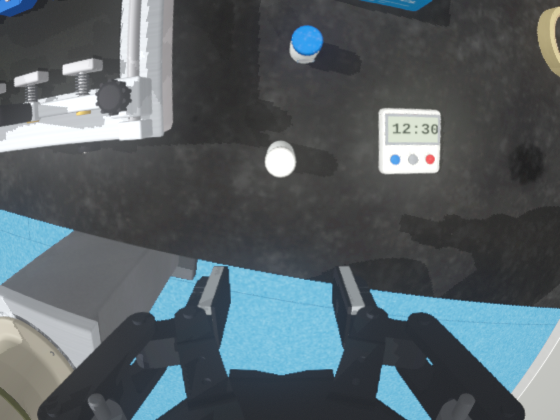

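```bash
python3 - <<'E'
from h import *
r=dict(np.load("w1.npz"));p=r["pixels"][:,:,::-1]
a=cv2.resize(p[130:190,250:320],None,fx=6,fy=6,interpolation=cv2.INTER_CUBIC);b=cv2.resize(p[15:75,275:345],None,fx=6,fy=6,interpolation=cv2.INTER_CUBIC)
cv2.imwrite("pics/w1c.png",np.hstack([a,b[:, :370]]))
E
```

```text
(no output)
```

View pics/w1c.png

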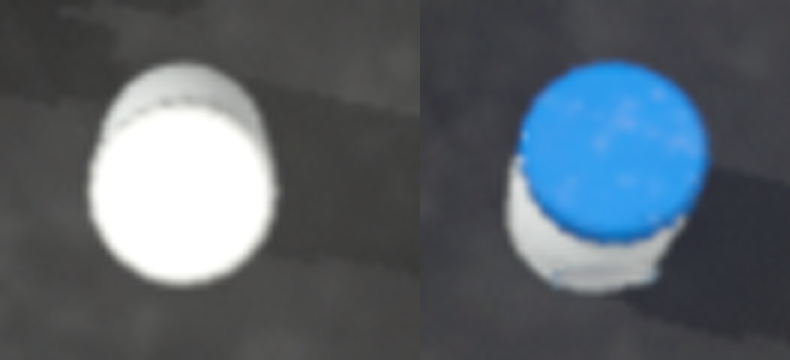

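```bash
python3 - <<'E'
from h import *
from station import observe
r=dict(np.load("w1.npz"))
w=atz(r,280.5,162.7,.055,True);b=atz(r,307.3,40,.055,True);print(w,b)
o=observe()
print(plan(o,[w[0],w[1],.027]))
E
```

```text
[ 0.4545 -0.3922  0.055 ] [ 0.5625 -0.393   0.055 ]
[ 0.163   0.0361 -0.001 ]
```

Emit:
move_arm(
  rows=[
    [[0.03, 0.036, -0.001], 0, 60],
    [[0.07, 0.036, -0.001], 0, 60],
    [[0.12, 0.036, -0.001], 0, 60],
    [[0.163, 0.036, -0.001], 0, 60],
    [[0.163, 0.036, -0.001], 0, 60],
    [[0.163, 0.036, -0.001], 0, 15],
    [[0.163, 0.036, -0.001], 0, 15],
    [[0.163, 0.036, -0.001], 0, 15],
  ],
)

```text
time_s: 1.85
position: [0.4557, -0.3937, 0.0302]
eef_rot: [0.549, 0.448, 0.545, -0.448]
contact_force: [-0.8, 0.1, 6.6]
finger_gap: 0.0253
```

```bash
python3 look.py wrist w2
```

```text
1.85 [ 0.4557 -0.3937  0.0302] -78.63 [-0.79  0.07  6.58] 0.02533488305944104
```

View pics/w2.png

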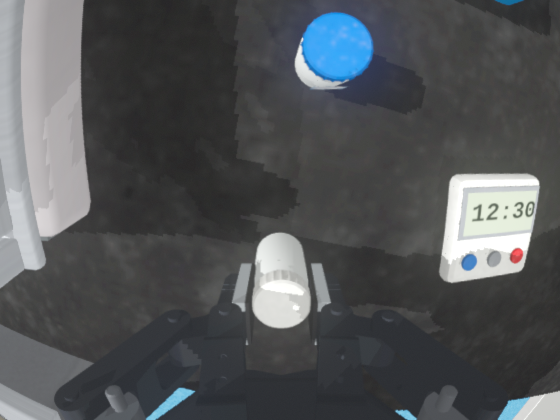

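Emit:
move_arm(
  rows=[
    [[-0.02, 0, 0], 0, 15],
    [[-0.06, 0, 0], 0, 15],
    [[-0.11, 0, 0], 0, 15],
    [[-0.16, 0, 0], 0, 15],
    [[-0.2, 0.02, -0.04], 0, 15],
    [[-0.233, 0.04, -0.08], 0, 15],
    [[-0.233, 0.06, -0.125], 0, 15],
    [[-0.233, 0.08, -0.17], 0, 15],
  ],
)

```text
time_s: 2.7
position: [0.4977, -0.2195, 0.2629]
eef_rot: [0.549, 0.448, 0.545, -0.448]
contact_force: [-0.0, 0.2, -0.2]
finger_gap: 0.0252
```

Emit:
move_arm(
  rows=[
    [[0, 0, -0.03], 0, 15],
    [[0, 0, -0.05], 0, 15],
    [[0, 0, -0.05], 0, 15],
    [[0, 0, -0.05], 0, 15],
  ],
)

```text
time_s: 3.1
position: [0.4876, -0.1722, 0.261]
eef_rot: [0.548, 0.448, 0.547, -0.448]
contact_force: [0.6, 0.6, -1.0]
finger_gap: 0.0252
```

```bash
python3 look.py wrist w3
```

```text
3.1 [ 0.4876 -0.1722  0.261 ] -78.59 [ 0.55  0.55 -0.99] 0.025163763527048317
```

View pics/w3.png

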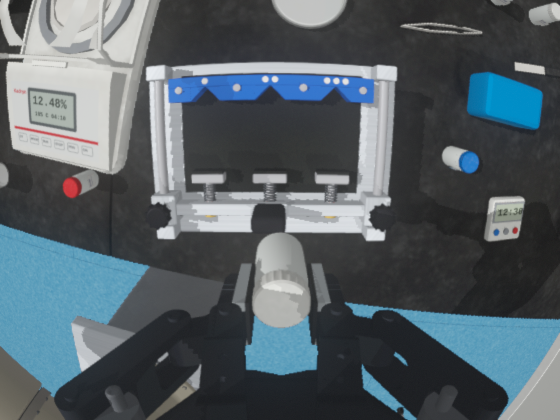

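```bash
python3 - <<'E'
from h import *
r=dict(np.load("w3.npz"));p=r["pixels"][:,:,::-1]
cv2.imwrite("pics/w3c.png",cv2.resize(p[65:125,150:400],None,fx=3.2,fy=6,interpolation=cv2.INTER_CUBIC))
cv2.imwrite("pics/w3d.png",cv2.resize(p[160:250,140:400],None,fx=3,fy=5,interpolation=cv2.INTER_CUBIC))
E
```

```text
(no output)
```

View pics/w3c.png

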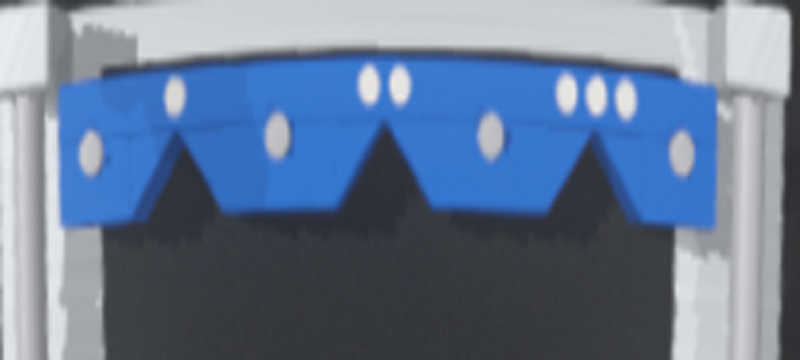

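View pics/w3d.png

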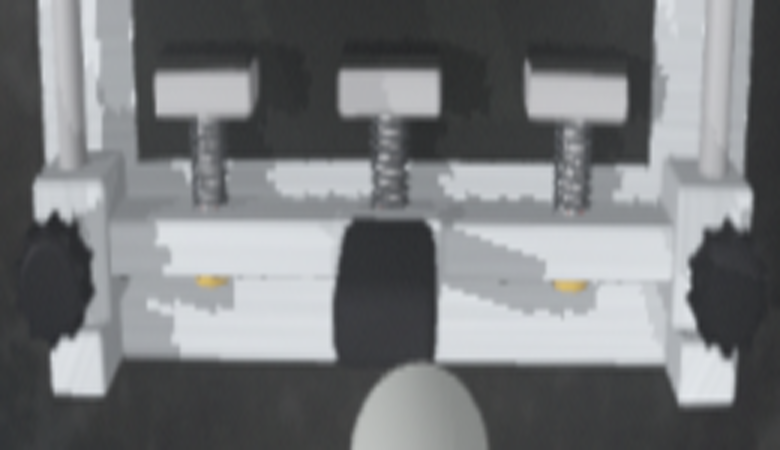

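```bash
python3 - <<'E'
from h import *
r=dict(np.load("w3.npz"))
f=lambda u,v:atz(r,150+u/3.2,65+v/6,.104,True)[:2]
A=np.array([f(178,132),f(384,122),f(593,132)]);print("apex",A)
F=np.array([f(222,212),f(340,210),f(431,208),f(548,213)]);print("front",F)
d=A[2]-A[0];print(np.linalg.norm(d)); ys=-d/np.linalg.norm(d);print(np.degrees(np.arctan2(-ys[0],ys[1])))
ya=np.radians(11.4);X=np.array([np.cos(ya),np.sin(ya)]);Y=np.array([-X[1],X[0]])
print("apex sh",A@X,A@Y);print("front sh",F@X,F@Y)
# handle
for z in(.15,): print("handle top corners",[ (atz(r,140+u/3,160+v/5,z,True)[:2]@np.c_[X,Y]).round(4) for u,v in((340,222),(435,222))])
t=dict(np.load("top0.npz"));B=np.array([atz(t,205+u/5,170+v/5,.104)[:2] for u,v in((320,120),(402,105),(487,90))]);print("topdots",B@X,B@Y)
g=lambda u,v,z:atz(t,205+u/5,170+v/5,z)[:2]
print("blue/white/red ",[q@np.c_[X,Y] for q in (g(746,160,.055),g(743,309,.055),g(72,322,.055))])
E
```

```text
apex [[ 0.5757 -0.0845]
 [ 0.5868 -0.1422]
 [ 0.598  -0.2001]]
front [[ 0.5654 -0.0995]
 [ 0.5713 -0.1327]
 [ 0.5765 -0.1577]
 [ 0.5828 -0.1901]]
0.11773126177867967
10.918613061415027
apex sh [0.54764007 0.54711625 0.54665093] [-0.19662425 -0.25537989 -0.31435135]
front sh [0.53457842 0.53379979 0.53395577 0.53372738] [-0.20929244 -0.24300362 -0.26853822 -0.30154425]
handle top corners [array([ 0.4493, -0.2427]), array([ 0.4492, -0.2684])]
topdots [0.55242604 0.55280343 0.55276574] [-0.19616109 -0.2555065  -0.31691048]
blue/white/red  [array([ 0.47417381, -0.49672371]), array([ 0.36797251, -0.47449367]), array([0.44362537, 0.00644127])]
```

```bash
python3 - <<'E'
from h import *
r=dict(np.load("w3.npz"));T=r["world_to_cam"];print("cam",-T[:3,:3].T@T[:3,3])
ya=np.radians(11.2);X=np.array([np.cos(ya),np.sin(ya)]);Y=np.array([-X[1],X[0]]);M=np.c_[X,Y]
print((-T[:3,:3].T@T[:3,3])[:2]@M)
g=lambda u,v,z:(atz(r,140+u/3,160+v/5,z,True)[:2]@M).round(4)
print("shoe top front/back",g(385,42,.104),g(385,65,.104), g(205,45,.104),g(575,50,.104))
print("handle far",g(388,218,.142),"carriage far top",g(300,205,.104),"near top",g(300,275,.104) )
def dep(u,v):
    U,V=int(u),int(v);d=np.median(r["range_z"][V-1:V+2,U-1:U+2]);K=r["intrinsics"]
    q=np.array([(u-K[0,2]),(v-K[1,2])])/K[0,0];a=np.hypot(*q);ray=np.r_[q/a*np.tan(a),1]
    P=T[:3,:3].T@(ray*d-T[:3,3]);return np.r_[P[:2]@M,P[2]].round(4)
print("depth: fence",dep(237,95),dep(303,95),"mat",dep(270,130),"handle",dep(269,208),dep(269,215),"shoe",dep(270,179),"carr",dep(230,205),dep(230,213),dep(230,225),dep(231,208))
t=dict(np.load("top0.npz"));print("top cam",(-t["world_to_cam"][:3,:3].T@t["world_to_cam"][:3,3])) 
g=lambda u,v,z:(atz(t,205+u/5,170+v/5,z)[:2]@M).round(4)
print("top shoes",g(425,228,.104),g(341,241,.104),g(508,214,.104),"handle",g(433,265,.142),g(433,285,.142))
E
```

```text
cam [ 0.56736787 -0.15577862  0.40211923]
[ 0.52630488 -0.26301418]
shoe top front/back [ 0.4713 -0.2518] [ 0.4669 -0.2518] [ 0.4712 -0.1949] [ 0.4702 -0.3111]
handle far [ 0.4484 -0.2538] carriage far top [ 0.4396 -0.2244] near top [ 0.4254 -0.2239]
depth: fence [ 0.5398 -0.2234  0.1022] [ 0.5395 -0.2832  0.1021] mat [ 0.5056 -0.2528  0.0823] handle [ 0.4388 -0.2529  0.1237] [ 0.4388 -0.2536  0.1433] shoe [ 0.4607 -0.2532  0.1021] carr [ 0.4356 -0.2145  0.104 ] [ 0.4274 -0.2141  0.104 ] [ 0.4062 -0.2096  0.0806] [ 0.4327 -0.2154  0.1044]
top cam [ 0.39950446 -0.11598257  2.01136856]
top shoes [ 0.4646 -0.2545] [ 0.4657 -0.1943] [ 0.4643 -0.3143] handle [ 0.4364 -0.2543] [ 0.4227 -0.2519]
```

```bash
python3 - <<'E'
from h import *
r=dict(np.load("top0.npz"));p=r["pixels"][:,:,::-1]
cv2.imwrite("pics/topd.png",cv2.resize(p[180:245,247:332],None,fx=9,fy=9,interpolation=cv2.INTER_LANCZOS4))
E
```

```text
(no output)
```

View pics/topd.png

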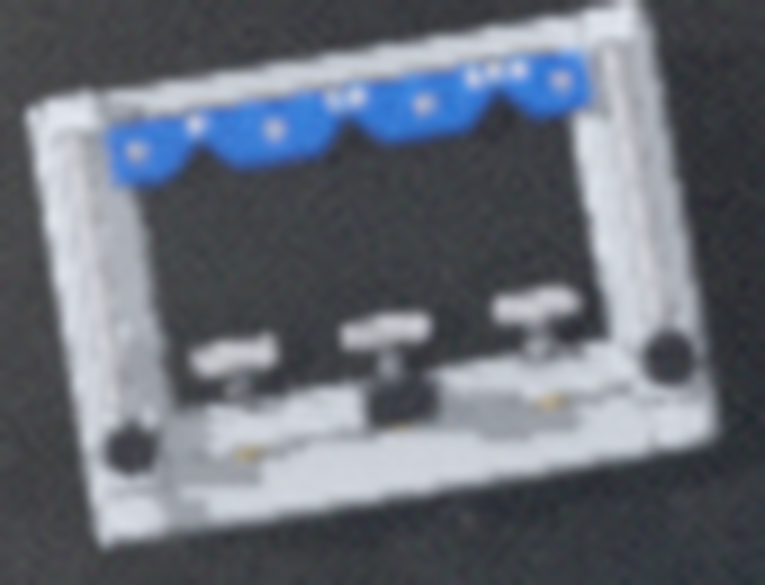

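```bash
python3 - <<'E'
from h import *
from station import observe
t=dict(np.load("top0.npz"))
ya=np.radians(11.2);X=np.array([np.cos(ya),np.sin(ya)]);Y=np.array([-X[1],X[0]]);M=np.c_[X,Y]
print(np.array([.5681,-.1459])@M)
g=lambda u,v,z:(atz(t,247+u/9,180+v/9,z)[:2]@M).round(4)
print("front",g(240,165,.096),g(320,158,.096),g(390,140,.096),g(470,130,.096),"apex",g(198,143,.104),g(348,122,.104),g(497,95,.104))
p=t["pixels"].copy()
P2=np.array([.5681,-.1459])
im=cv2.resize(p[180:245,247:332,::-1],None,fx=9,fy=9,interpolation=cv2.INTER_LANCZOS4)
for i in(1,0,-1):
    c=P2+.06*i*Y
    poly=[c+X*.0051+Y*.014,c+X*.0191,c+X*.0051-Y*.014]
    q=[(proj(t,np.r_[a,.104])-[247,180]+.5)*9 for a in poly]
    cv2.polylines(im,[np.int32(q)],False,(0,255,255),1)
cv2.imwrite("pics/topov.png",im)
o=observe();print(o["position"],plan(o,[.5565-.0015,-.0870,.17]))
E
```

```text
[ 0.52894183 -0.25346589]
front [ 0.5357 -0.208 ] [ 0.5331 -0.2398] [ 0.5354 -0.2684] [ 0.5338 -0.3003] apex [ 0.5465 -0.1931] [ 0.5446 -0.2529] [ 0.545  -0.3128]
[ 0.48760456 -0.17267449  0.2606486 ] [ 0.0906  0.0829 -0.0708]
```

View pics/topov.png

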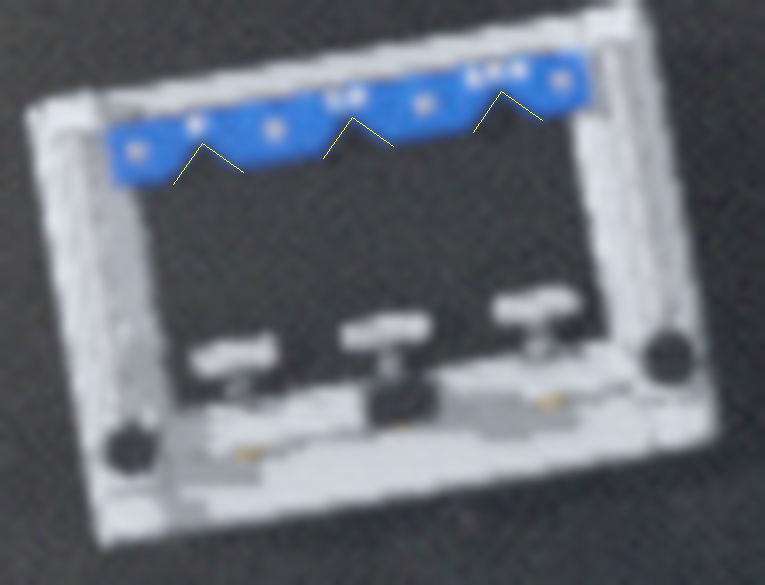

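Emit:
move_arm(
  rows=[
    [[0, 0.03, -0.03], 0, 15],
    [[0, 0.06, -0.055], 0, 15],
    [[0.03, 0.083, -0.071], 0, 15],
    [[0.07, 0.083, -0.071], 0, 15],
    [[0.11, 0.083, -0.071], 0, 15],
    [[0.13, 0.083, -0.071], 0, 15],
    [[0.13, 0.083, -0.071], 0, 15],
  ],
)

```text
time_s: 3.85
position: [0.5537, -0.0865, 0.1272]
eef_rot: [0.545, 0.448, 0.549, -0.449]
contact_force: [0.1, 0.3, -0.6]
finger_gap: 0.0251
```

```bash
python3 look.py wrist w4; python3 - <<'E'
from h import *
from station import observe
o=observe();print(plan(o,[.5565-.0015,-.0870,.1155]))
E
```

```text
3.85 [ 0.5537 -0.0865  0.1272] -78.69 [ 0.06  0.34 -0.62] 0.025106775434056476
[0.014  0.0002 0.0003]
```

View pics/w4.png

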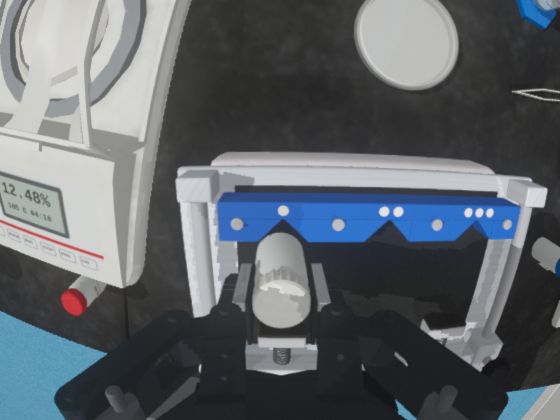

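Emit:
move_arm(
  rows=[
    [[0.007, 0, 0], 0, 15],
    [[0.0145, 0, 0], 0, 15],
    [[0.0145, 0, 0], 0, 15],
    [[0.0145, 0, 0], 0, 15],
  ],
)

```text
time_s: 4.3
position: [0.555, -0.086, 0.1158]
eef_rot: [0.547, 0.448, 0.547, -0.448]
contact_force: [0.2, 0.4, -0.1]
finger_gap: 0.0255
```

```bash
python3 look.py wrist w5; python3 look.py scene s5
```

```text
4.3 [ 0.555  -0.086   0.1158] -78.61 [ 0.19  0.38 -0.1 ] 0.025470183637454808
4.35 [ 0.555  -0.086   0.1159] -78.61 [0.42 0.52 0.33] 0.02540353382343368
```

View pics/w5.png

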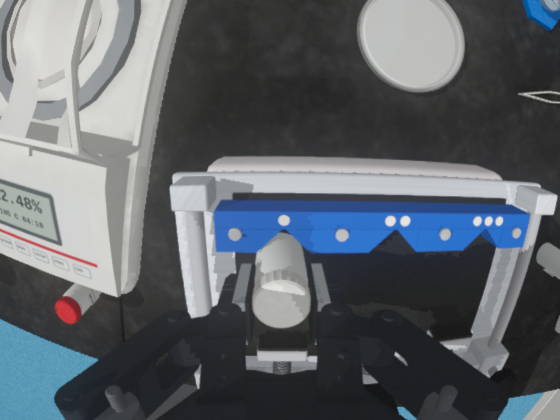

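View pics/s5.png

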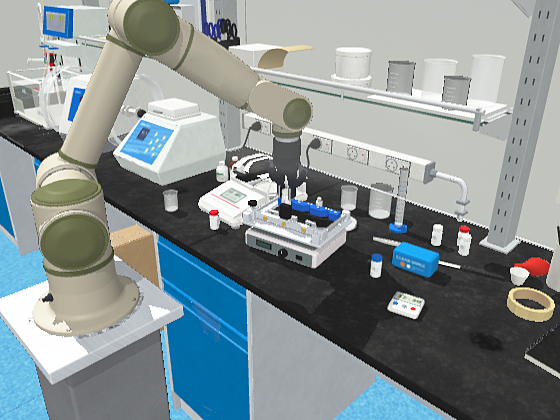

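Emit:
move_arm(
  rows=[
    [[0.001, 0, 0], 0, 15],
    [[0.0015, 0, 0], 0, 15],
    [[0.0015, 0, 0], 0, 15],
  ],
)

```text
time_s: 4.7
position: [0.555, -0.0859, 0.1143]
eef_rot: [0.547, 0.448, 0.547, -0.448]
contact_force: [0.1, 1.0, 2.4]
finger_gap: 0.0254
```

Emit:
move_arm(
  rows=[
    [[0, 0, 0], 0, 35],
    [[0, 0, 0], 0, 45],
    [[0, 0, 0], 0, 45],
    [[-0.02, 0, 0], 0, 45],
    [[-0.06, 0, 0], 0, 45],
    [[-0.1, 0, 0], 0, 45],
    [[-0.1, -0.02, 0.04], 0, 45],
    [[-0.1, -0.03, 0.06], 0, 50],
  ],
)

```text
time_s: 5.5
position: [0.5371, -0.1525, 0.2151]
eef_rot: [0.548, 0.448, 0.546, -0.448]
contact_force: [0.4, -0.1, -0.8]
finger_gap: 0.0426
```

```bash
python3 look.py wrist w6;python3 - <<'E'
from h import *
from station import observe
r=dict(np.load("w6.npz"));p=r["pixels"][:,:,::-1].copy()
cv2.imwrite("pics/w6c.png",cv2.resize(p[130:270,130:330],None,fx=4,fy=4,interpolation=cv2.INTER_CUBIC))
E
```

```text
5.5 [ 0.5371 -0.1525  0.2151] -78.61 [ 0.35 -0.14 -0.81] 0.042642501728711105
```

View pics/w6.png

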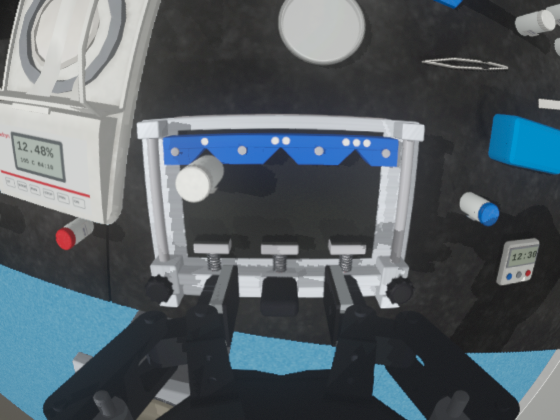

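View pics/w6c.png

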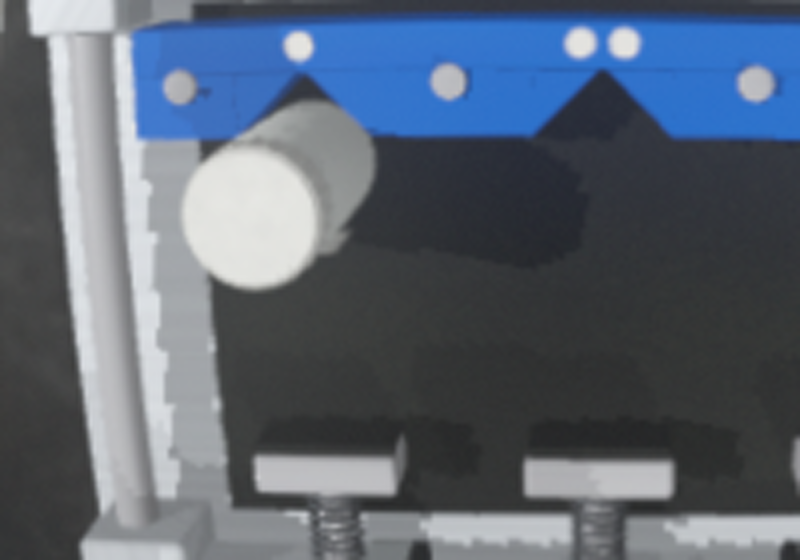

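```bash
python3 - <<'E'
from h import *
from station import observe
r=dict(np.load("w6.npz"))
print(atz(r,196,183,.139,True))
o=observe();print(plan(o,[.5627,-.3931,.16]))
E
```

```text
[ 0.5564 -0.0879  0.139 ]
[ 0.0548 -0.0206  0.2388]
```

Emit:
move_arm(
  rows=[
    [[0, 0, 0.05], 0, 60],
    [[0, -0.01, 0.1], 0, 60],
    [[0, -0.02, 0.15], 0, 60],
    [[0.02, -0.02, 0.2], 0, 60],
    [[0.03, -0.02, 0.239], 0, 60],
    [[0.04, -0.02, 0.239], 0, 60],
    [[0.04, -0.02, 0.239], 0, 60],
    [[0.04, -0.02, 0.239], 0, 60],
  ],
)

```text
time_s: 6.35
position: [0.5652, -0.3878, 0.1745]
eef_rot: [0.547, 0.448, 0.547, -0.448]
contact_force: [0.1, -0.6, 0.6]
finger_gap: 0.0511
```

```bash
python3 look.py wrist w7;python3 - <<'E'
from h import *
from station import observe
r=dict(np.load("w7.npz"));p=r["pixels"][:,:,::-1].copy()
u,v=proj(r,[.5627,-.3931,.055],True).astype(int);print(u,v)
x0,y0=u-50,v-40
cv2.imwrite("pics/w7c.png",cv2.resize(p[y0:y0+80,x0:x0+100],None,fx=6,fy=6,interpolation=cv2.INTER_CUBIC));print(x0,y0)
print(plan(observe(),[.5627,-.3931,.029]))
E
```

```text
6.35 [ 0.5652 -0.3878  0.1745] -78.55 [ 0.13 -0.64  0.58] 0.05105506869687621
286 211
236 171
[ 0.1461 -0.0038  0.0046]
```

View pics/w7c.png

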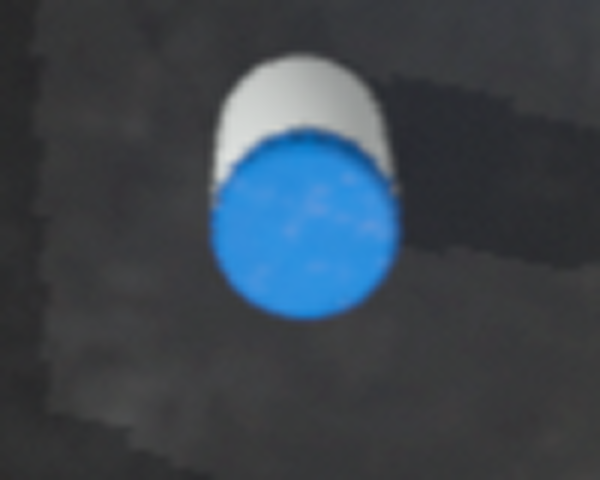

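Emit:
move_arm(
  rows=[
    [[0.03, -0.003, 0.005], 0, 60],
    [[0.07, -0.003, 0.005], 0, 60],
    [[0.11, -0.003, 0.005], 0, 60],
    [[0.147, -0.003, 0.005], 0, 60],
    [[0.147, -0.003, 0.005], 0, 60],
    [[0.147, -0.003, 0.005], 0, 15],
    [[0.147, -0.003, 0.005], 0, 15],
    [[0.147, -0.003, 0.005], 0, 15],
  ],
)

```text
time_s: 7.2
position: [0.5642, -0.395, 0.0304]
eef_rot: [0.549, 0.448, 0.545, -0.448]
contact_force: [-1.1, 1.3, 8.5]
finger_gap: 0.0252
```

Emit:
move_arm(
  rows=[
    [[-0.02, 0, 0], 0, 15],
    [[-0.06, 0, 0], 0, 15],
    [[-0.11, 0, 0], 0, 15],
    [[-0.16, 0, -0.02], 0, 15],
    [[-0.19, 0.01, -0.06], 0, 15],
    [[-0.19, 0.02, -0.11], 0, 15],
    [[-0.19, 0.04, -0.16], 0, 15],
    [[-0.19, 0.05, -0.2], 0, 15],
  ],
)

```text
time_s: 8.0
position: [0.5726, -0.1866, 0.219]
eef_rot: [0.548, 0.448, 0.546, -0.448]
contact_force: [-0.1, -0.0, -0.4]
finger_gap: 0.0253
```

Emit:
move_arm(
  rows=[
    [[0, 0, -0.03], 0, 15],
    [[0, 0, -0.035], 0, 15],
    [[0, 0, -0.035], 0, 15],
  ],
)

```text
time_s: 8.3
position: [0.5657, -0.1537, 0.2185]
eef_rot: [0.548, 0.448, 0.547, -0.447]
contact_force: [-0.5, -1.0, -1.2]
finger_gap: 0.0255
```

```bash
python3 look.py wrist w8; python3 - <<'E'
from h import *
from station import observe
o=observe();print(o["position"],plan(o,[.5666,-.1457,.117]))
E
```

```text
8.3 [ 0.5657 -0.1537  0.2185] -78.54 [-0.54 -1.   -1.17] 0.025468586317064414
[ 0.56573228 -0.15471803  0.21801141] [ 0.101   0.0025 -0.0088]
```

View pics/w8.png

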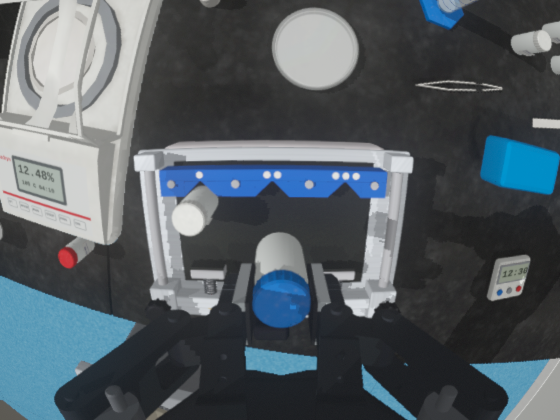

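Emit:
move_arm(
  rows=[
    [[0, 0.002, -0.009], 0, 15],
    [[0.03, 0.002, -0.009], 0, 15],
    [[0.06, 0.002, -0.009], 0, 15],
    [[0.09, 0.002, -0.009], 0, 15],
    [[0.101, 0.002, -0.009], 0, 15],
    [[0.102, 0.002, -0.009], 0, 15],
    [[0.103, 0.002, -0.009], 0, 15],
    [[0.103, 0.002, -0.009], 0, 15],
  ],
)

```text
time_s: 9.15
position: [0.566, -0.1453, 0.1145]
eef_rot: [0.547, 0.448, 0.547, -0.448]
contact_force: [0.5, -0.4, 0.8]
finger_gap: 0.0256
```

```bash
python3 look.py wrist w9; python3 - <<'E'
from h import *
from station import observe
o=observe();print(o["position"],plan(o,[.5666,-.1457,.1145]))
E
```

```text
9.15 [ 0.566  -0.1453  0.1145] -78.64 [ 0.46 -0.39  0.77] 0.02562274683650753
[ 0.56596318 -0.1452241   0.1144578 ] [-0.      0.0005  0.0006]
```

View pics/w9.png

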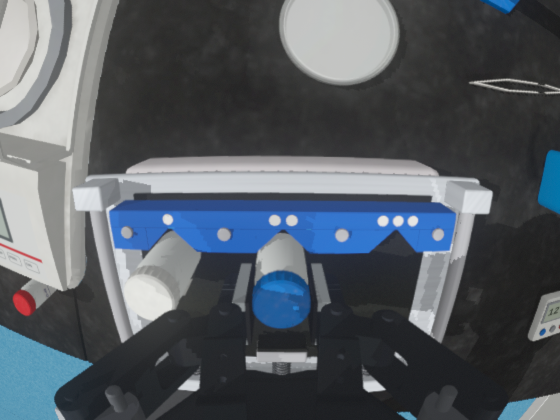

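Emit:
move_arm(
  rows=[
    [[0, 0, 0], 0, 35],
    [[0, 0, 0], 0, 42],
    [[0, 0, 0], 0, 42],
    [[-0.02, 0, 0], 0, 42],
    [[-0.06, 0, 0], 0, 42],
    [[-0.1, 0, 0], 0, 42],
    [[-0.11, -0.02, -0.04], 0, 50],
    [[-0.11, -0.04, -0.08], 0, 50],
  ],
)

```text
time_s: 10.0
position: [0.5107, -0.0742, 0.2257]
eef_rot: [0.548, 0.449, 0.546, -0.448]
contact_force: [0.2, 1.4, -0.5]
finger_gap: 0.0429
```

```bash
python3 look.py wrist w10; python3 - <<'E'
from h import *
from station import observe
o=observe();print(o["position"],plan(o,[.4336,.094,.18]))
r=dict(np.load("w10.npz"));print(proj(r,[.4336,.094,.055],True))
E
```

```text
10.0 [ 0.5107 -0.0742  0.2257] -78.69 [ 0.24  1.42 -0.54] 0.04293499048670479
[ 0.50637091 -0.06890363  0.22445985] [ 0.0449 -0.0387 -0.1741]
[120.60420007 231.10860796]
```

View pics/w10.png

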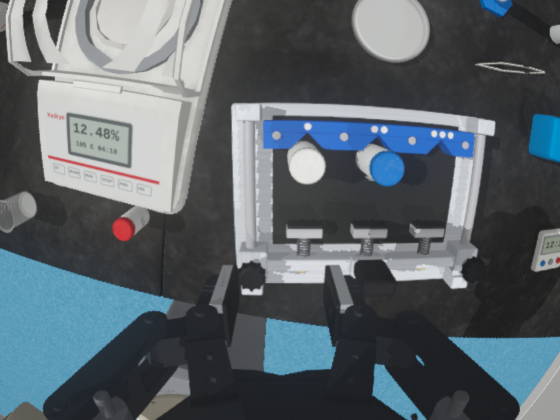

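Emit:
move_arm(
  rows=[
    [[0, -0.01, -0.04], 0, 60],
    [[0, -0.02, -0.09], 0, 60],
    [[0, -0.03, -0.14], 0, 60],
    [[0.02, -0.038, -0.173], 0, 60],
    [[0.045, -0.038, -0.173], 0, 60],
    [[0.045, -0.038, -0.173], 0, 60],
    [[0.045, -0.038, -0.173], 0, 60],
  ],
)

```text
time_s: 10.75
position: [0.4397, 0.0874, 0.1796]
eef_rot: [0.547, 0.448, 0.547, -0.448]
contact_force: [0.1, -0.7, -0.0]
finger_gap: 0.0511
```

```bash
python3 look.py wrist w11;python3 - <<'E'
from h import *
from station import observe
r=dict(np.load("w11.npz"));p=r["pixels"][:,:,::-1].copy()
u,v=proj(r,[.4336,.094,.055],True);print(u,v)
x0,y0=int(u)-50,int(v)-40
cv2.imwrite("pics/w11c.png",cv2.resize(p[y0:y0+80,x0:x0+100],None,fx=6,fy=6,interpolation=cv2.INTER_CUBIC));print(x0,y0)
print(observe()["position"],plan(observe(),[.4336,.0940,.028]))
E
```

```text
10.75 [0.4397 0.0874 0.1796] -78.63 [ 0.05 -0.75 -0.03] 0.05107510839558333
272.2969650161638 210.73490619038134
222 170
[0.44005129 0.08720034 0.17998158] [ 0.152  -0.0052 -0.008 ]
```

View pics/w11c.png

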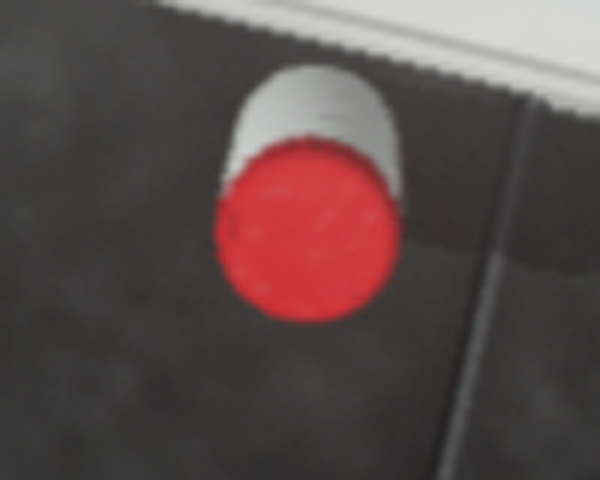

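View pics/w11.png

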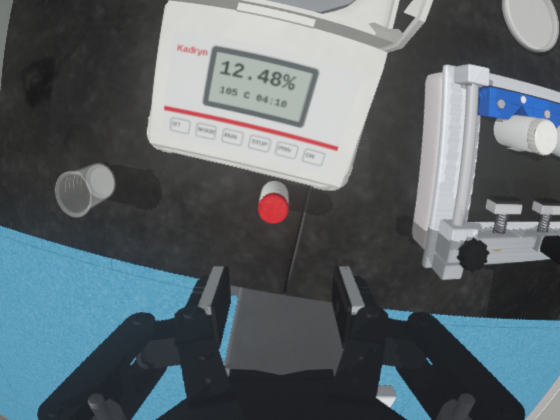

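Emit:
move_arm(
  rows=[
    [[0.0, -0.0045, -0.0073], 8, 50],
    [[0.03, -0.0045, -0.0073], 15, 50],
    [[0.06, -0.0045, -0.0073], 15, 50],
    [[0.08, -0.0045, -0.0073], 15, 50],
    [[0.08, -0.0045, -0.0073], 15, 50],
    [[0.08, -0.0045, -0.0073], 15, 50],
  ],
)

```text
time_s: 11.4
position: [0.4344, 0.0935, 0.1002]
eef_rot: [0.484, 0.516, 0.483, -0.515]
contact_force: [1.0, 0.5, 0.2]
finger_gap: 0.0432
```

```bash
python3 look.py wrist w12;python3 - <<'E'
from h import *
from station import observe
print(observe()["position"],plan(observe(),[.4348,.0933,.028]))
E
```

```text
11.4 [0.4344 0.0935 0.1002] -93.66 [1.01 0.52 0.18] 0.04315851955150004
[0.43456722 0.09361276 0.10047717] [0.0725 0.0001 0.0003]
```

View pics/w12.png

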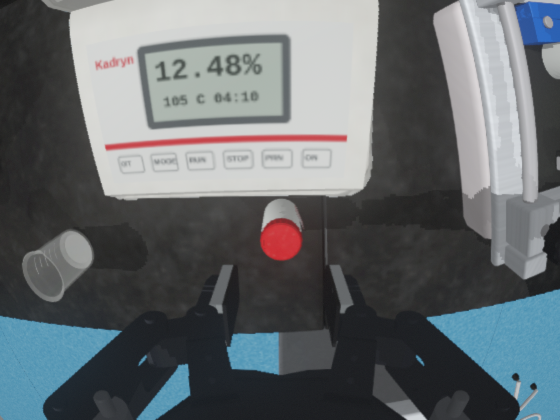

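Jaws now parallel to the balance's front, red cap centred at (281,240). Descend and grip.

Emit:
move_arm(
  rows=[
    [[0.025, 0, 0], 0, 50],
    [[0.05, 0, 0], 0, 50],
    [[0.072, 0, 0], 0, 50],
    [[0.072, 0, 0], 0, 50],
    [[0.072, 0, 0], 0, 50],
    [[0.072, 0, 0], 0, 15],
    [[0.072, 0, 0], 0, 15],
    [[0.072, 0, 0], 0, 15],
  ],
)

```text
time_s: 12.25
position: [0.4346, 0.0939, 0.0287]
eef_rot: [0.485, 0.516, 0.483, -0.515]
contact_force: [-1.6, -0.8, 8.2]
finger_gap: 0.0255
```

Emit:
move_arm(
  rows=[
    [[-0.02, 0, 0], 0, 15],
    [[-0.06, 0, 0], 0, 15],
    [[-0.11, 0, 0], 0, 15],
    [[-0.16, 0, 0], 0, 15],
    [[-0.19, 0, 0.02], -8, 15],
    [[-0.19, 0.02, 0.06], -15, 15],
    [[-0.19, 0.04, 0.1], -15, 15],
    [[-0.19, 0.06, 0.15], -15, 15],
  ],
)

```text
time_s: 13.05
position: [0.4832, -0.0571, 0.2186]
eef_rot: [0.548, 0.448, 0.547, -0.447]
contact_force: [0.2, 0.9, 0.1]
finger_gap: 0.0253
```

```bash
python3 look.py wrist w13;python3 - <<'E'
from h import *
from station import observe
print(observe()["position"],plan(observe(),[.578,-.2045,.117]))
E
```

```text
13.05 [ 0.4832 -0.0571  0.2186] -78.54 [0.16 0.94 0.06] 0.02525224702202453
[ 0.48481391 -0.06356445  0.2181059 ] [0.1019 0.0638 0.1559]
```

View pics/w13.png

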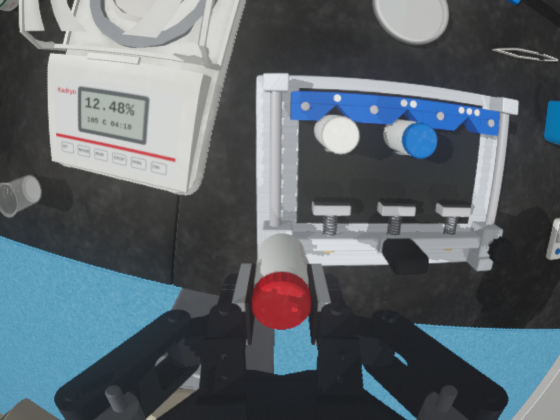

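Emit:
move_arm(
  rows=[
    [[0, 0.02, 0.04], 0, 15],
    [[0, 0.04, 0.08], 0, 15],
    [[0, 0.055, 0.12], 0, 15],
    [[0, 0.064, 0.156], 0, 15],
    [[0, 0.064, 0.156], 0, 15],
    [[0.03, 0.064, 0.156], 0, 15],
    [[0.05, 0.064, 0.156], 0, 15],
    [[0.05, 0.064, 0.156], 0, 15],
  ],
)

```text
time_s: 13.9
position: [0.575, -0.195, 0.1653]
eef_rot: [0.546, 0.448, 0.549, -0.448]
contact_force: [-0.6, 0.5, -0.3]
finger_gap: 0.0251
```

```bash
python3 look.py wrist w14;python3 - <<'E'
from h import *
from station import observe
print(observe()["position"],plan(observe(),[.578,-.2043,.1135]))
E
```

```text
13.9 [ 0.575  -0.195   0.1653] -78.59 [-0.62  0.47 -0.29] 0.02507627313279344
[ 0.57580425 -0.19544622  0.16729149] [0.0538 0.0004 0.0092]
```

View pics/w14.png

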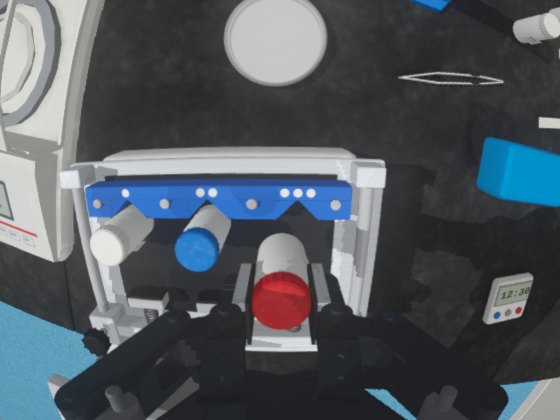

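Emit:
move_arm(
  rows=[
    [[0, 0, 0.009], 0, 15],
    [[0.02, 0, 0.009], 0, 15],
    [[0.04, 0, 0.009], 0, 15],
    [[0.05, 0, 0.009], 0, 15],
    [[0.0545, 0, 0.009], 0, 15],
    [[0.0545, 0, 0.009], 0, 15],
    [[0.0545, 0, 0.009], 0, 15],
  ],
)

```text
time_s: 14.65
position: [0.5785, -0.2053, 0.1136]
eef_rot: [0.548, 0.448, 0.547, -0.448]
contact_force: [-0.4, -1.4, -0.6]
finger_gap: 0.0252
```

```bash
python3 look.py wrist w15;python3 - <<'E'
from h import *
from station import observe
print(observe()["position"],plan(observe(),[.578,-.2043,.1125]))
E
```

```text
14.65 [ 0.5785 -0.2053  0.1136] -78.61 [-0.42 -1.44 -0.59] 0.025244386028708994
[ 0.57837605 -0.20519725  0.11342011] [ 0.0009 -0.0002 -0.001 ]
```

View pics/w15.png

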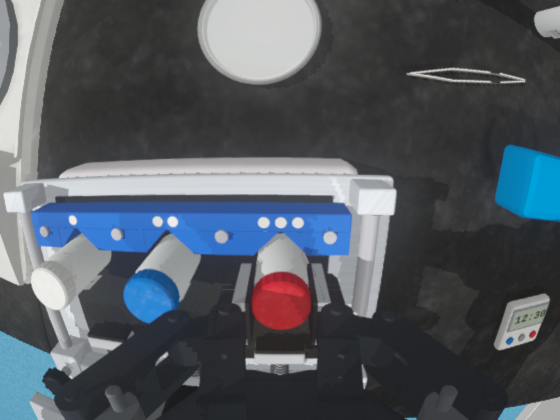

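Emit:
move_arm(
  rows=[
    [[0.001, 0, 0], 0, 15],
    [[0.001, 0, 0], 0, 15],
    [[0.001, 0, 0], 0, 35],
    [[0.001, 0, 0], 0, 42],
    [[0.001, 0, 0], 0, 42],
    [[-0.02, 0, 0], 0, 42],
    [[-0.06, 0, 0], 0, 42],
    [[-0.1, -0.01, 0], 0, 42],
  ],
)

```text
time_s: 15.5
position: [0.5682, -0.2066, 0.2132]
eef_rot: [0.547, 0.448, 0.548, -0.448]
contact_force: [0.5, 0.8, 0.1]
finger_gap: 0.0357
```

Emit:
move_arm(
  rows=[
    [[-0.02, -0.04, -0.03], 0, 55],
    [[-0.02, -0.08, -0.06], 0, 60],
    [[-0.02, -0.1, -0.06], 0, 60],
    [[-0.02, -0.1, -0.06], 0, 60],
  ],
)

```text
time_s: 15.9
position: [0.4565, -0.1675, 0.2332]
eef_rot: [0.547, 0.448, 0.547, -0.448]
contact_force: [0.0, -0.3, -1.1]
finger_gap: 0.0512
```

```bash
python3 look.py wrist w16; python3 look.py top t16; python3 - <<'E'
from h import *
r=dict(np.load("w16.npz"));p=r["pixels"][:,:,::-1].copy()
cv2.imwrite("pics/w16c.png",cv2.resize(p[60:260,130:400],None,fx=2.9,fy=2.9,interpolation=cv2.INTER_CUBIC))
E
```

```text
15.9 [ 0.4565 -0.1675  0.2332] -78.64 [ 0.   -0.28 -1.06] 0.051227787172863394
15.95 [ 0.4578 -0.1679  0.2331] -78.66 [ 0.38 -0.28  0.04] 0.05114756514617936
```

View pics/w16.png

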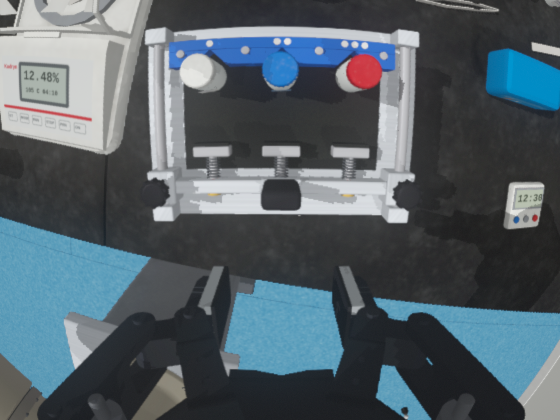

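View pics/w16c.png

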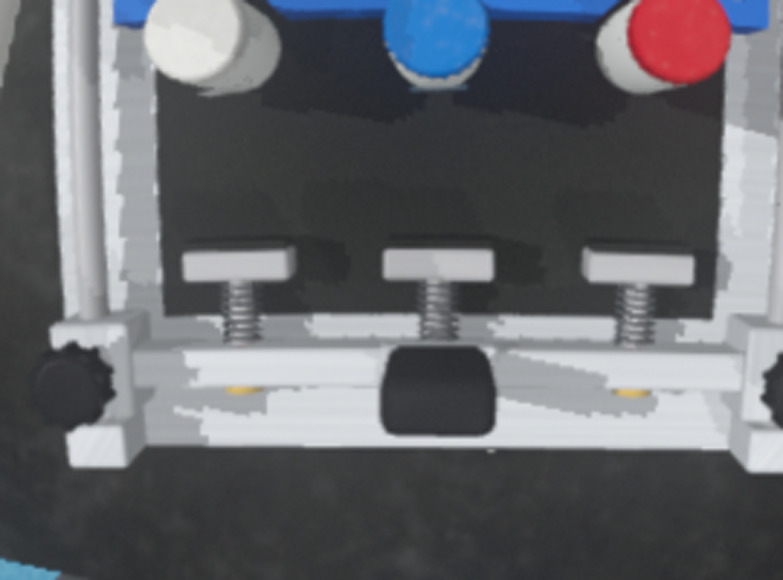

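```bash
python3 - <<'E'
from h import *
from station import observe
r=dict(np.load("w16.npz"))
ya=np.radians(11.2);X=np.array([np.cos(ya),np.sin(ya)]);Y=np.array([-X[1],X[0]]);M=np.c_[X,Y]
g=lambda u,v,z:(atz(r,130+u/2.9,60+v/2.9,z,True)[:2]@M).round(4)
print("near edge",g(383,425,.142),g(495,425,.142),g(440,434,.142),"shoe top front edge",g(440,249,.104),g(240,249,.104),g(640,249,.104))
print("vials",g(193,40,.139),g(436,35,.139),g(678,37,.139))
o=observe();print(o["position"],o["position"][:2]@M)
h=np.array([.4325,-.2535]);print(h@M.T,plan(o,np.r_[h@M.T,.108]))
E
```

```text
near edge [ 0.4247 -0.2386] [ 0.4248 -0.2675] [ 0.4223 -0.2534] shoe top front edge [ 0.4658 -0.2533] [ 0.4666 -0.1952] [ 0.4668 -0.3114]
vials [ 0.5244 -0.1917] [ 0.5234 -0.2521] [ 0.5253 -0.3122]
[ 0.45852279 -0.16806831  0.23280712] [ 0.41714565 -0.25392835]
[ 0.47350151 -0.16466577] [ 0.1248  0.0153 -0.0005]
```

Emit:
move_arm(
  rows=[
    [[0.04, 0.014, 0], 0, 60],
    [[0.08, 0.014, 0], 0, 60],
    [[0.11, 0.014, 0], 0, 60],
    [[0.122, 0.014, 0], 0, 60],
    [[0.122, 0.014, 0], 0, 60],
    [[0.122, 0.014, 0], 0, 60],
  ],
)

```text
time_s: 16.6
position: [0.473, -0.1656, 0.1116]
eef_rot: [0.548, 0.448, 0.547, -0.448]
contact_force: [0.3, -0.2, 0.2]
finger_gap: 0.0511
```

```bash
python3 look.py wrist w17
```

```text
16.6 [ 0.473  -0.1656  0.1116] -78.6 [ 0.29 -0.17  0.17] 0.0511458592708692
```

View pics/w17.png

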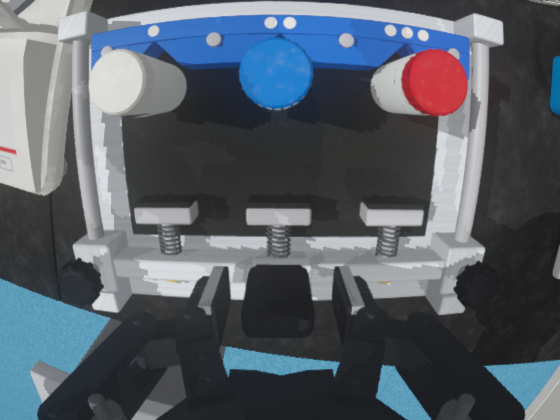

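Emit:
move_arm(
  rows=[
    [[0.002, 0, 0], 0, 60],
    [[0.002, 0, 0], 0, 20],
    [[0.002, 0, 0], 0, 20],
    [[0.002, 0, 0], 0, 20],
    [[0.002, 0, 0], 0, 20],
  ],
)

```text
time_s: 17.15
position: [0.4723, -0.1643, 0.1096]
eef_rot: [0.547, 0.448, 0.547, -0.447]
contact_force: [-1.6, 5.7, 8.8]
finger_gap: 0.03
```

```bash
python3 look.py wrist w18; python3 -c "
from station import observe
print(observe()['contact_force'],observe()['position'])"
```

```text
17.15 [ 0.4723 -0.1643  0.1096] -78.61 [-1.56  5.7   8.79] 0.03003129475918419
[-1.53873024  5.98737317  8.82922679] [ 0.47224216 -0.16431071  0.10956017]
```

View pics/w18.png

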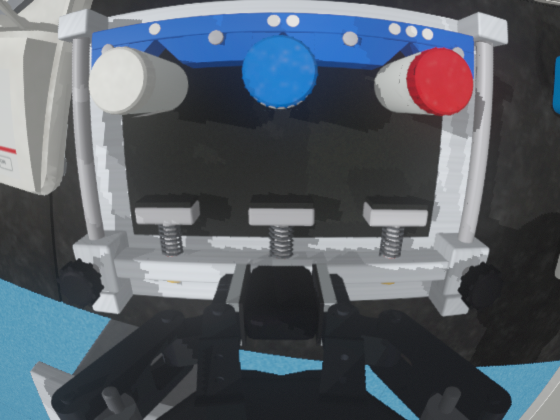

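Emit:
move_arm(
  rows=[
    [[-0.002, 0, -0.001], 0, 20],
    [[-0.002, 0.008, -0.001], 0, 20],
    [[-0.002, 0.018, -0.001], 0, 20],
    [[-0.002, 0.028, -0.001], 0, 20],
    [[-0.002, 0.036, -0.001], 0, 20],
    [[-0.002, 0.04, -0.001], 0, 20],
    [[-0.002, 0.04, -0.001], 0, 20],
    [[-0.002, 0.04, -0.001], 0, 20],
  ],
)

```text
time_s: 18.0
position: [0.5118, -0.1565, 0.11]
eef_rot: [0.547, 0.448, 0.547, -0.448]
contact_force: [2.2, -5.5, -9.6]
finger_gap: 0.0292
```

```bash
python3 look.py wrist w19; python3 - <<'E'
from h import *
from station import observe
o=observe();print(quat(o).inv().apply(o["contact_force"]))
r=dict(np.load("w19.npz"));p=r["pixels"][:,:,::-1].copy()
cv2.imwrite("pics/w19c.png",cv2.resize(p[10:320,60:500],None,fx=1.8,fy=1.8,interpolation=cv2.INTER_CUBIC))
E
```

```text
18.0 [ 0.5118 -0.1565  0.11  ] -78.59 [ 2.24 -5.5  -9.64] 0.029157071784226437
[10.67367055  0.30028578  6.12613367]
```

View pics/w19c.png

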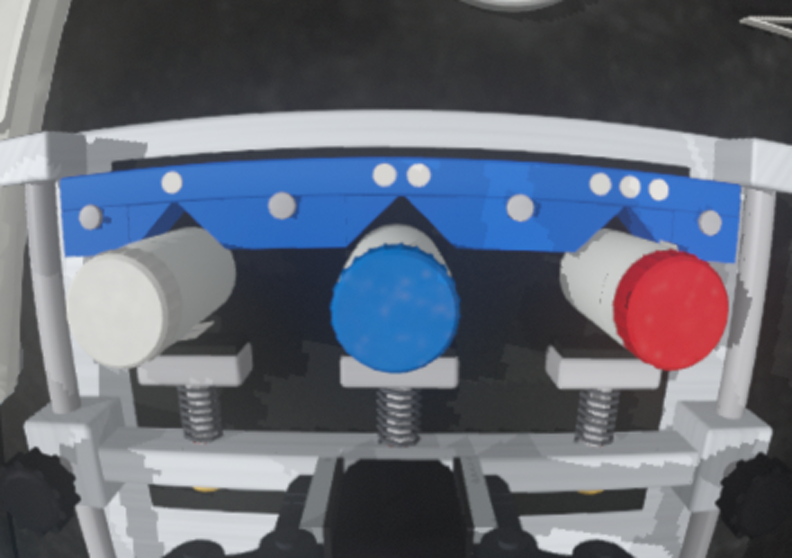

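Emit:
move_arm(
  rows=[
    [[0.001, 0.002, 0.0005], 0, 20],
    [[0.001, 0.004, 0.0005], 0, 20],
    [[0.001, 0.004, 0.0005], 0, 20],
    [[0.001, 0.004, 0.0005], 0, 20],
  ],
)

```text
time_s: 18.45
position: [0.5156, -0.1558, 0.1098]
eef_rot: [0.548, 0.448, 0.547, -0.448]
contact_force: [1.6, -1.6, -0.9]
finger_gap: 0.0295
```

```bash
cat > st.py <<'E'
from h import *
from station import observe
o=observe();print(o["time_s"],o["position"].round(4),"tool force",quat(o).inv().apply(o["contact_force"]).round(2))
X=np.array([np.cos(np.radians(11.2)),np.sin(np.radians(11.2))]);print("X",o["position"][:2]@X)
E
python3 st.py
```

```text
18.45 [ 0.5156 -0.1558  0.1098] tool force [0.87 1.25 1.85]
X 0.47549449953899064
```

Emit:
move_arm(
  rows=[
    [[0, 0.0015, 0], 0, 20],
    [[0, 0.003, 0], 0, 20],
    [[0, 0.003, 0], 0, 20],
    [[0, 0.003, 0], 0, 20],
  ],
)

```text
time_s: 18.85
position: [0.5182, -0.1553, 0.1098]
eef_rot: [0.547, 0.448, 0.547, -0.448]
contact_force: [-1.0, -0.8, 4.8]
finger_gap: 0.0298
```

```bash
python3 st.py
```

```text
18.85 [ 0.5182 -0.1553  0.1098] tool force [-4.8  -1.13  0.56]
X 0.47814494721210377
```

Emit:
move_arm(
  rows=[
    [[0, 0.001, 0], 0, 20],
    [[0, 0.002, 0], 0, 20],
    [[0, 0.002, 0], 0, 20],
    [[0, 0.002, 0], 0, 20],
  ],
)

```text
time_s: 19.25
position: [0.5197, -0.155, 0.1097]
eef_rot: [0.547, 0.448, 0.547, -0.448]
contact_force: [-4.2, -0.9, 5.9]
finger_gap: 0.0295
```

```bash
python3 st.py; python3 look.py wrist w20;  python3 - <<'E'
from h import *
r=dict(np.load("w20.npz"));p=r["pixels"][:,:,::-1].copy()
cv2.imwrite("pics/w20c.png",cv2.resize(p[100:320,60:500],None,fx=1.8,fy=2.4,interpolation=cv2.INTER_CUBIC))
E
```

```text
19.25 [ 0.5197 -0.155   0.1097] tool force [-5.93 -4.29  0.06]
X 0.4797244429228406
19.25 [ 0.5197 -0.155   0.1097] -78.61 [-4.19 -0.9   5.93] 0.029543147207747013
```

View pics/w20c.png

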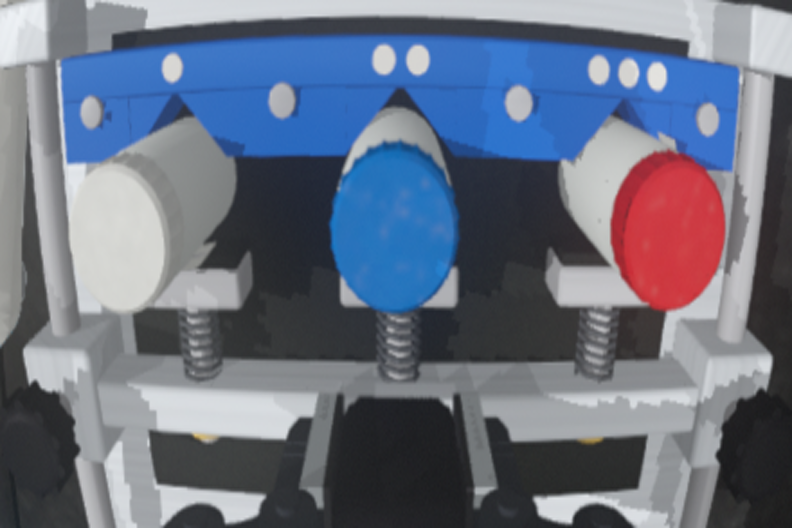

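Emit:
move_arm(
  rows=[
    [[-0.0005, 0.0015, 0], 0, 20],
    [[-0.0005, 0.003, 0], 0, 20],
    [[-0.0005, 0.003, 0], 0, 20],
    [[-0.0005, 0.003, 0], 0, 20],
  ],
)

```text
time_s: 19.7
position: [0.522, -0.1546, 0.1097]
eef_rot: [0.547, 0.447, 0.548, -0.448]
contact_force: [-5.9, -2.3, 3.9]
finger_gap: 0.0296
```

```bash
python3 st.py; python3 look.py wrist w21;  python3 - <<'E'
from h import *
r=dict(np.load("w21.npz"));p=r["pixels"][:,:,::-1].copy()
cv2.imwrite("pics/w21c.png",cv2.resize(p[100:320,60:500],None,fx=1.8,fy=2.4,interpolation=cv2.INTER_CUBIC))
E
```

```text
19.7 [ 0.522  -0.1546  0.1097] tool force [-3.9  -6.22  1.04]
X 0.482038466168394
19.7 [ 0.522  -0.1546  0.1097] -78.6 [-5.88 -2.25  3.92] 0.029629462623016203
```

View pics/w21c.png

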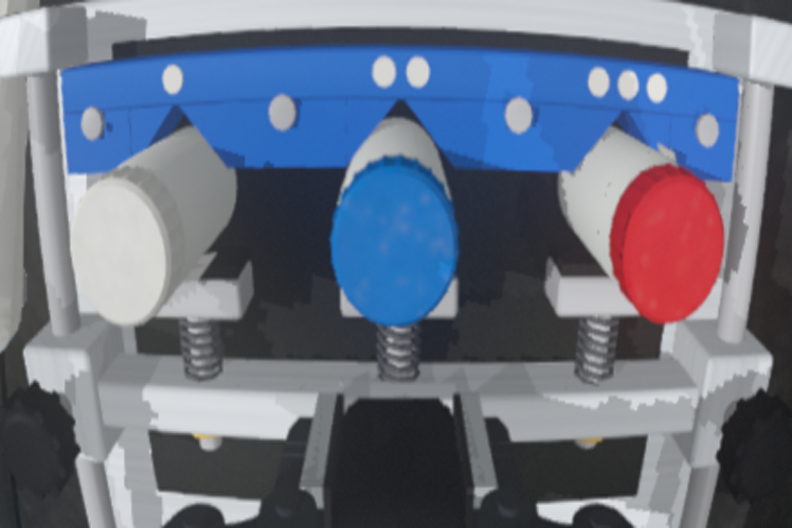

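Emit:
move_arm(
  rows=[
    [[0, 0.0015, 0], 0, 20],
    [[0, 0.003, 0], 0, 20],
    [[0, 0.003, 0], 0, 20],
    [[0, 0.003, 0], 0, 20],
  ],
)

```text
time_s: 20.15
position: [0.5244, -0.1541, 0.1097]
eef_rot: [0.546, 0.447, 0.548, -0.449]
contact_force: [-9.4, -2.4, 5.7]
finger_gap: 0.0298
```

```bash
python3 st.py; python3 look.py wrist w22;  python3 - <<'E'
from h import *
r=dict(np.load("w22.npz"));p=r["pixels"][:,:,::-1].copy()
a=p[260:300,100:230];b=p[260:300,345:475]
cv2.imwrite("pics/w22c.png",cv2.resize(np.vstack([a,b]),None,fx=6,fy=6,interpolation=cv2.INTER_CUBIC))
E
```

```text
20.15 [ 0.5244 -0.1541  0.1097] tool force [-5.63 -9.74  0.44]
X 0.4845271814163974
20.15 [ 0.5244 -0.1541  0.1097] -78.59 [-9.44 -2.36  5.67] 0.029839065430775923
```

View pics/w22c.png

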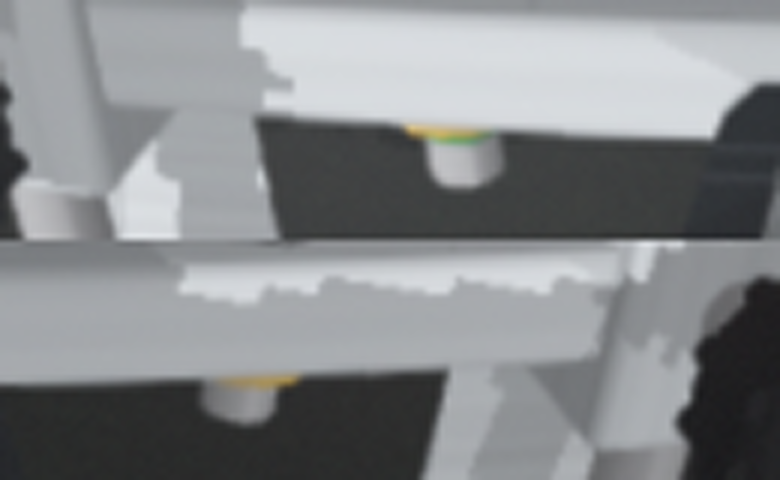

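View pics/w22.png

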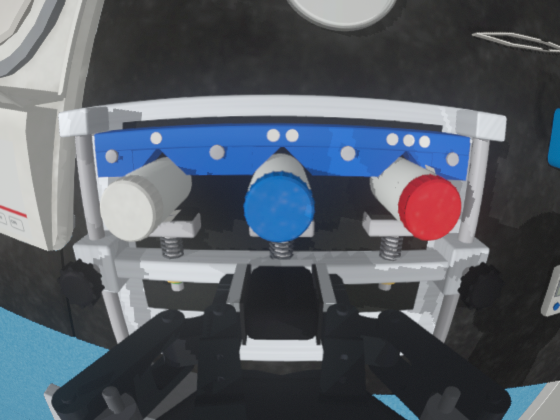

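Emit:
move_arm(
  rows=[
    [[0, 0.001, 0], 0, 20],
    [[0, 0.0022, 0], 0, 20],
    [[0, 0.0022, 0], 0, 20],
    [[0, 0.0022, 0], 0, 20],
    [[0, 0.0022, 0], 0, 20],
  ],
)

```text
time_s: 20.7
position: [0.5262, -0.1538, 0.1097]
eef_rot: [0.546, 0.447, 0.549, -0.449]
contact_force: [-11.4, -3.4, 6.5]
finger_gap: 0.0297
```

```bash
python3 st.py; python3 look.py wrist w23;python3 look.py scene s23;python3 look.py top t23;  python3 - <<'E'
from h import *
r=dict(np.load("w23.npz"));p=r["pixels"][:,:,::-1].copy()
a=p[260:300,100:230];b=p[260:300,345:475]
cv2.imwrite("pics/w23c.png",cv2.resize(np.vstack([a,b]),None,fx=6,fy=6,interpolation=cv2.INTER_CUBIC))
cv2.imwrite("pics/w23d.png",cv2.resize(p[110:270,80:490],None,fx=1.9,fy=3,interpolation=cv2.INTER_CUBIC))
p=np.load("s23.npz")["pixels"][:,:,::-1]
cv2.imwrite("pics/s23c.png",cv2.resize(p[170:280,230:370],None,fx=5,fy=5,interpolation=cv2.INTER_CUBIC))
E
```

```text
20.7 [ 0.5262 -0.1538  0.1097] tool force [ -6.43 -11.89   1.08]
X 0.48630374076786803
20.7 [ 0.5262 -0.1538  0.1097] -78.6 [-11.41  -3.4    6.49] 0.02968824379736806
20.75 [ 0.5262 -0.1537  0.1097] -78.6 [-11.88  -3.18   7.13] 0.029433596795149907
20.8 [ 0.5262 -0.1537  0.1097] -78.59 [-11.5   -3.49   6.74] 0.029542814691855657
```

View pics/w23c.png

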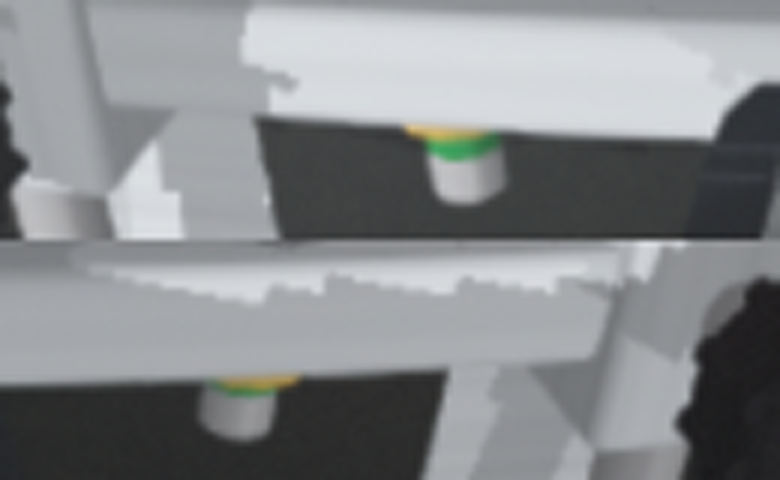

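View pics/w23d.png

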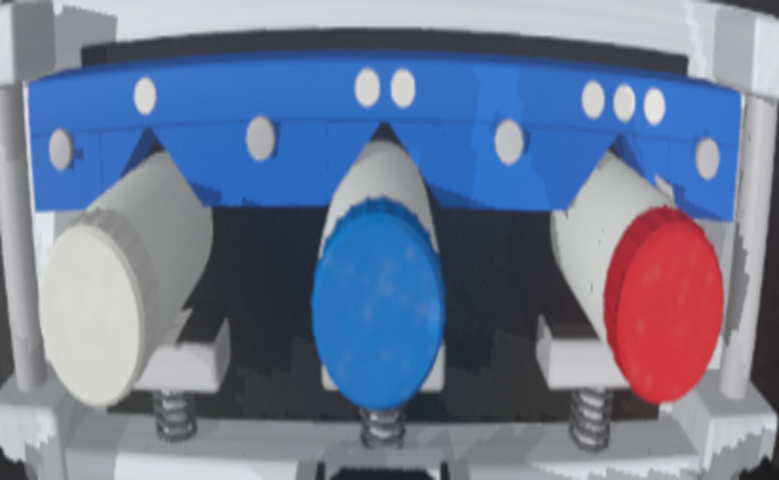

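View pics/s23c.png

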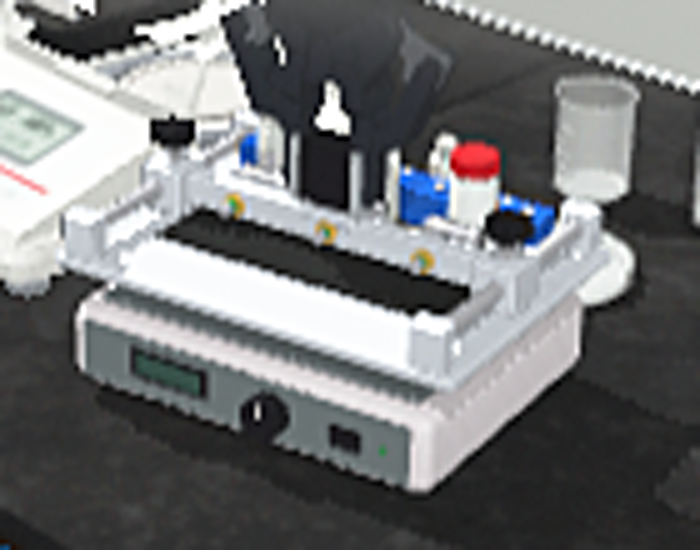

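```bash
python3 - <<'E'
from h import *
r=dict(np.load("w23.npz"));p=r["pixels"][:,:,::-1].copy()
a=p[120:250,90:220];b=p[120:250,360:490]
cv2.imwrite("pics/w23e.png",cv2.resize(np.hstack([a,b]),None,fx=3,fy=3,interpolation=cv2.INTER_CUBIC))
q=np.load("t23.npz")["pixels"][:,:,::-1]
cv2.imwrite("pics/t23c.png",cv2.resize(q[180:245,247:332],None,fx=9,fy=9,interpolation=cv2.INTER_LANCZOS4))
# overlay
ya=np.radians(11.2);X=np.array([np.cos(ya),np.sin(ya)]);Y=np.array([-X[1],X[0]])
im=cv2.resize(p[110:270,80:490],None,fx=1.9*1,fy=1.9,interpolation=cv2.INTER_CUBIC)
im=cv2.resize(p[110:260,90:490],None,fx=2,fy=2,interpolation=cv2.INTER_CUBIC)
P2=.528*X-.2535*Y
for i in(1,0,-1):
    c=P2+.06*i*Y
    for pts in ([c+X*.0051+Y*.014,c+X*.0191,c+X*.0051-Y*.014],):
        cv2.polylines(im,[np.int32([(proj(r,np.r_[a,.104],True)-[90,110]+.5)*2 for a in pts])],False,(0,255,255),1)
    t=np.linspace(0,6.3,40)
    cv2.polylines(im,[np.int32([(proj(r,np.r_[c+.0135*(np.cos(s)*X+np.sin(s)*Y),.139],True)-[90,110]+.5)*2 for s in t])],False,(0,255,0),1)
cv2.imwrite("pics/w23f.png",im)
E
```

```text
(no output)
```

View pics/w23e.png

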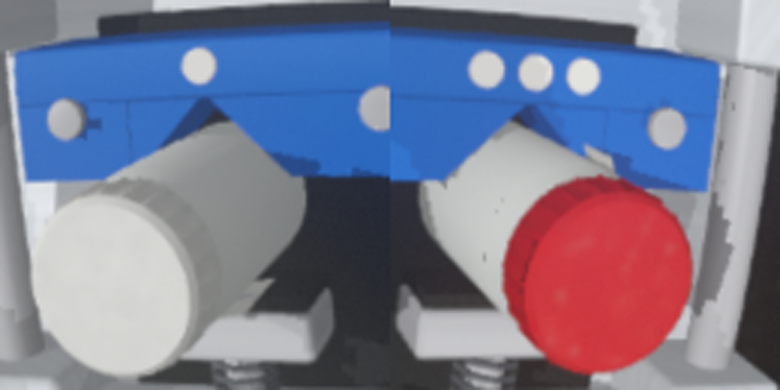

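View pics/w23f.png

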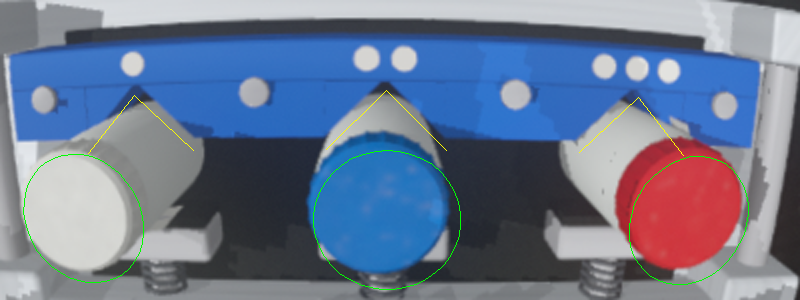

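View pics/t23c.png

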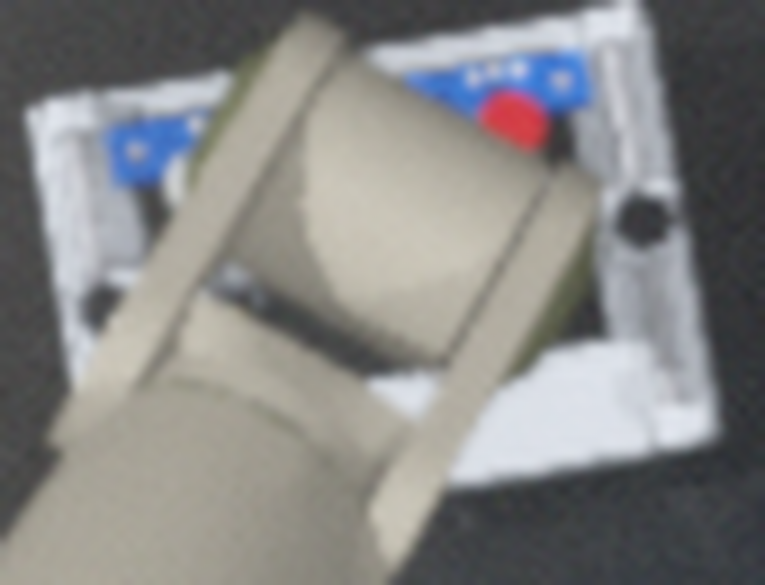

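```bash
python3 - <<'E'
from h import *
r=dict(np.load("w23.npz"));p=r["pixels"][:,:,::-1].copy()
for k,x in enumerate((88,225,355)):
    cv2.imwrite(f"pics/w23g{k}.png",cv2.resize(p[120:240,x:x+140],None,fx=5,fy=5,interpolation=cv2.INTER_CUBIC))
E
```

```text
(no output)
```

View pics/w23g0.png

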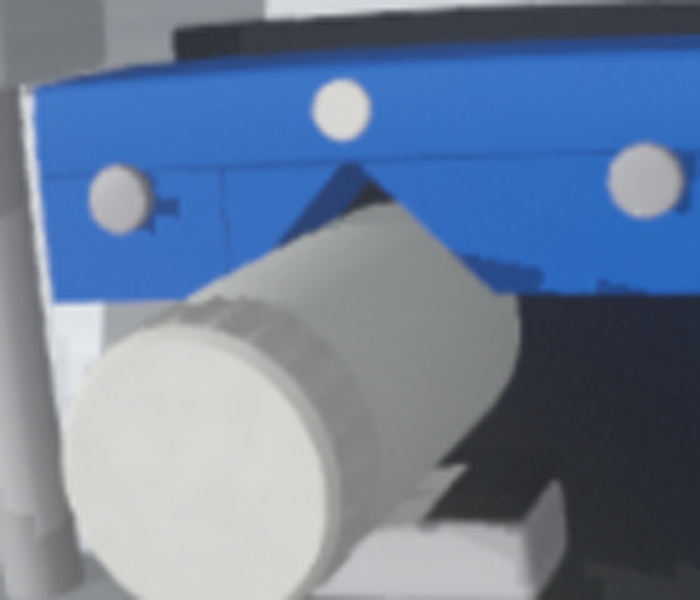

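View pics/w23g1.png

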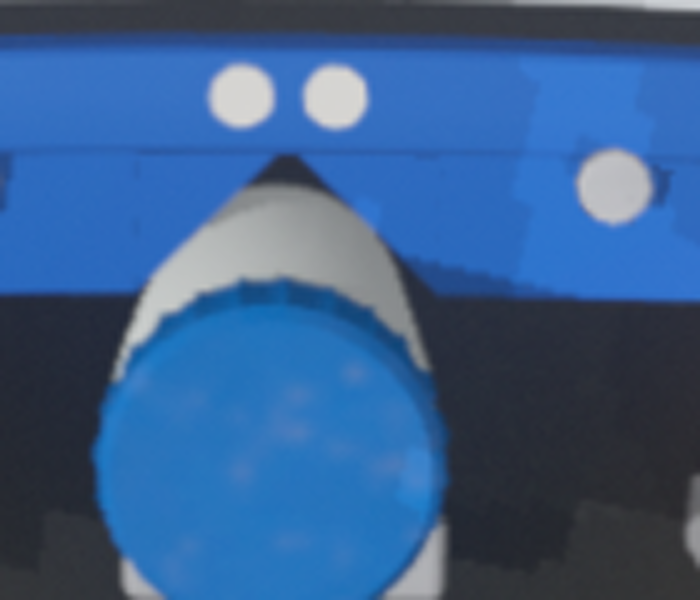

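View pics/w23g2.png

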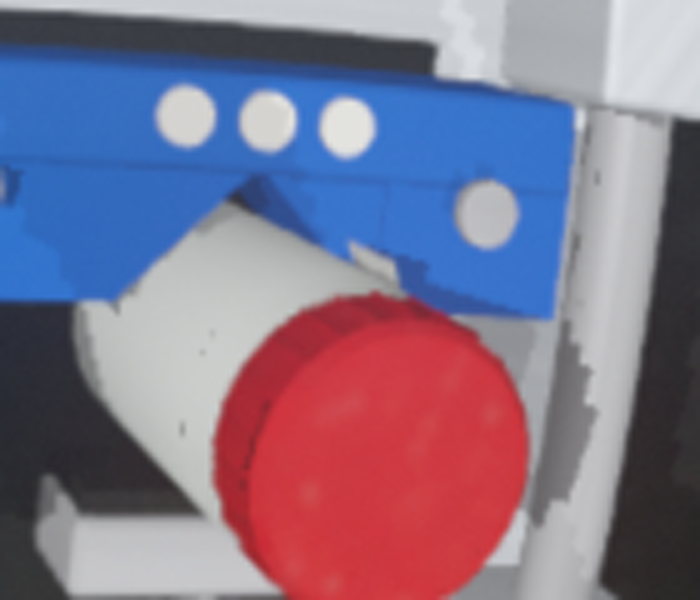

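```bash
cat > fit.py <<'E'
from h import *
from scipy.optimize import least_squares
r=dict(np.load("w23.npz"))
ya=np.radians(11.2);X=np.array([np.cos(ya),np.sin(ya)]);Y=np.array([-X[1],X[0]])
P2=.528*X-.2535*Y
w=lambda x,y,z:np.r_[P2+x*X+y*Y,z]   # pocket-2 frame
F=[((158,152.4),(.0191,.06)),((187.4,178.6),(.0051,.046)),((282.4,150.6),(.0191,0)),((406.4,155),(.0191,-.06)),((378,180),(.0051,-.046))]
T0=r["world_to_cam"].copy()
def cam(q):
    rr=dict(r);D=np.eye(4);D[:3,:3]=R.from_rotvec(q[3:]).as_matrix();D[:3,3]=q[:3];rr["world_to_cam"]=D@T0;return rr
def res(q):
    rr=cam(q);e=[(proj(rr,w(*b,.104),True)-a)/.4 for a,b in F]
    return np.r_[np.ravel(e),q[:3]/.002,q[3:]/.008]
s=least_squares(res,np.zeros(6));q=s.x;print(q.round(4));print((res(q)[:10]*.4).round(2).reshape(-1,2).tolist())
rr=cam(q)
for n,(u,v),y in(("white",(127,215),.06),("blue",(278.6,213.3),0),("red",(432,214.3),-.06)):
    a=atz(rr,u,v,.139,True)[:2]-P2;print(n,"dx mm",(a@X*1e3).round(2),"dy",((a@Y-y)*1e3).round(2))
# overlay
p=r["pixels"][:,:,::-1].copy();im=cv2.resize(p[110:260,90:490],None,fx=2,fy=2,interpolation=cv2.INTER_CUBIC)
P=lambda pt:(proj(rr,pt,True)-[90,110]+.5)*2
t=np.linspace(0,2*np.pi,60)
for i in(.06,0,-.06):
    cv2.polylines(im,[np.int32([P(w(a,i+b,.104)) for a,b in((.0051,.014),(.0191,0),(.0051,-.014))])],False,(0,255,255),1)
    for z in(.139,.104): cv2.polylines(im,[np.int32([P(w(.0135*np.cos(s),i+.0135*np.sin(s),z)) for s in t])],True,(0,255,0),1)
cv2.imwrite("pics/ov.png",im)
E
python3 fit.py
```

```text
[-0.0001 -0.0015  0.0023  0.0072 -0.0009  0.0046]
[[0.31, -0.46], [-0.23, 0.97], [0.29, -0.73], [0.22, -0.91], [-0.59, 1.18]]
white dx mm -0.85 dy 2.57
blue dx mm 0.41 dy 1.46
red dx mm 0.49 dy 0.08
```

View pics/ov.png

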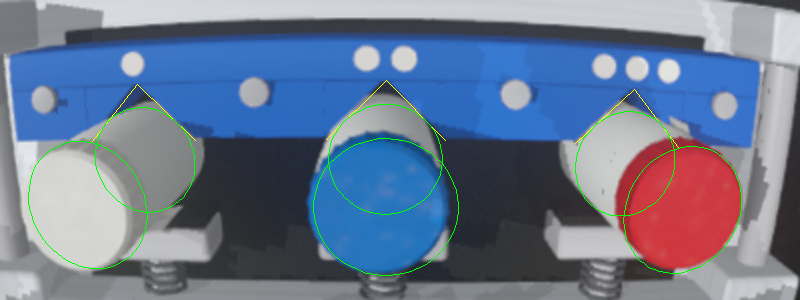

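Emit:
move_arm(
  rows=[
    [[0, -0.005, 0], 0, 20],
    [[0, -0.013, 0], 0, 20],
    [[0, -0.02, 0], 0, 20],
    [[0, -0.025, 0], 0, 20],
    [[0, -0.025, 0], 0, 20],
    [[0, -0.025, 0], 0, 50],
    [[0, -0.025, 0], 0, 60],
    [[0, -0.025, 0], 0, 60],
  ],
)

```text
time_s: 21.65
position: [0.5037, -0.1582, 0.11]
eef_rot: [0.547, 0.448, 0.547, -0.448]
contact_force: [0.0, 0.2, -0.2]
finger_gap: 0.0513
```

Emit:
move_arm(
  rows=[
    [[-0.03, 0, 0], 0, 60],
    [[-0.07, 0, 0], 0, 60],
    [[-0.1, 0.01, -0.01], 0, 60],
    [[-0.1, 0.03, -0.03], 0, 55],
    [[-0.1, 0.04, -0.05], 0, 50],
    [[-0.1, 0.04, -0.05], 0, 45],
    [[-0.1, 0.04, -0.05], 0, 45],
  ],
)

```text
time_s: 22.35
position: [0.5328, -0.1013, 0.2099]
eef_rot: [0.547, 0.448, 0.547, -0.448]
contact_force: [-0.4, -0.2, 0.4]
finger_gap: 0.0387
```

```bash
python3 look.py wrist w24;  python3 - <<'E'
from h import *
from station import observe
o=observe();print(o["position"],plan(o,[.555,-.0859,.117]))
r=dict(np.load("w24.npz"));p=r["pixels"][:,:,::-1].copy()
cv2.imwrite("pics/w24c.png",cv2.resize(p[100:300,150:430],None,fx=2.8,fy=2.8,interpolation=cv2.INTER_CUBIC))
E
```

```text
22.35 [ 0.5328 -0.1013  0.2099] -78.55 [-0.4  -0.2   0.42] 0.03867759565638859
[ 0.53269861 -0.1017844   0.20985506] [ 0.0928  0.025  -0.0112]
```

View pics/w24c.png

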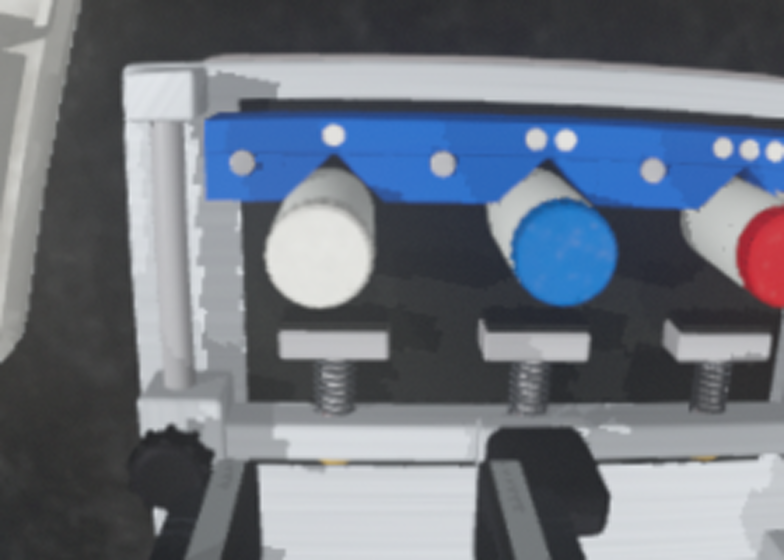

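Emit:
move_arm(
  rows=[
    [[0.0, 0.025, -0.011], 0, 45],
    [[0.03, 0.025, -0.011], 0, 45],
    [[0.06, 0.025, -0.011], 0, 45],
    [[0.09, 0.025, -0.011], 0, 45],
    [[0.094, 0.025, -0.011], 0, 45],
    [[0.094, 0.025, -0.011], 0, 15],
    [[0.094, 0.025, -0.011], 0, 15],
    [[0.094, 0.025, -0.011], 0, 15],
  ],
)

```text
time_s: 23.2
position: [0.5557, -0.0863, 0.1174]
eef_rot: [0.548, 0.448, 0.546, -0.448]
contact_force: [-0.3, -1.5, -0.0]
finger_gap: 0.0253
```

```bash
python3 st.py
```

```text
23.2 [ 0.5557 -0.0863  0.1174] tool force [ 0.04 -0.63  1.4 ]
X 0.5283998309726584
```

Emit:
move_arm(
  rows=[
    [[-0.001, -0.003, 0.001], 0, 15],
    [[-0.001, -0.003, 0.001], 0, 15],
    [[-0.001, -0.003, 0.001], 0, 15],
    [[-0.001, -0.003, 0.001], 0, 15],
  ],
)

```text
time_s: 23.6
position: [0.5525, -0.0871, 0.1171]
eef_rot: [0.547, 0.448, 0.547, -0.448]
contact_force: [0.4, 0.5, -0.4]
finger_gap: 0.025
```

```bash
python3 st.py
```

```text
23.6 [ 0.5525 -0.0871  0.1171] tool force [ 0.36  0.47 -0.43]
X 0.5250330260524367
```

Emit:
move_arm(
  rows=[
    [[0, 0.0015, 0], 0, 15],
    [[0, 0.003, 0], 0, 15],
    [[0, 0.0045, 0], 0, 15],
    [[0, 0.0045, 0], 0, 15],
    [[0, 0.0045, 0], 0, 15],
  ],
)

```text
time_s: 24.1
position: [0.5566, -0.0866, 0.1168]
eef_rot: [0.547, 0.448, 0.547, -0.448]
contact_force: [-2.8, -2.6, 0.3]
finger_gap: 0.025
```

```bash
python3 st.py
```

```text
24.1 [ 0.5566 -0.0866  0.1168] tool force [-0.3  -3.25  2.05]
X 0.5291645609684148
```

Emit:
move_arm(
  rows=[
    [[0, 0, 0.001], 0, 15],
    [[0, 0.0007, 0.001], 0, 15],
    [[0, 0.0007, 0.001], 0, 15],
    [[0, 0.0007, 0.001], 0, 15],
  ],
)

```text
time_s: 24.5
position: [0.5576, -0.0872, 0.1169]
eef_rot: [0.547, 0.448, 0.547, -0.448]
contact_force: [-3.1, -2.6, 0.6]
finger_gap: 0.0254
```

```bash
python3 st.py
```

```text
24.5 [ 0.5576 -0.0872  0.1169] tool force [-0.64 -3.58  1.91]
X 0.5300136548407443
```

Still on the left flank; shift further right.

Emit:
move_arm(
  rows=[
    [[0, 0, 0.0008], 0, 15],
    [[0, 0.0007, 0.0012], 0, 15],
    [[0, 0.0007, 0.0012], 0, 15],
    [[0, 0.0007, 0.0012], 0, 15],
  ],
)

```text
time_s: 24.9
position: [0.5579, -0.0874, 0.1169]
eef_rot: [0.546, 0.448, 0.548, -0.448]
contact_force: [-7.9, 2.1, 3.6]
finger_gap: 0.0256
```

```bash
python3 st.py; python3 look.py wrist w25
```

```text
24.9 [ 0.5579 -0.0874  0.1169] tool force [-3.56 -7.33 -3.62]
X 0.5302738774561933
24.9 [ 0.5579 -0.0874  0.1169] -78.6 [-7.89  2.1   3.58] 0.025569489344059244
```

View pics/w25.png

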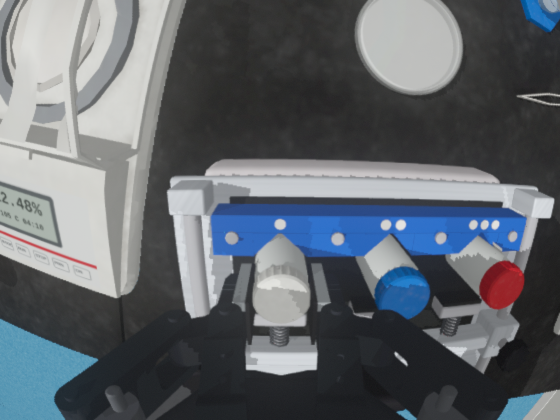

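Emit:
move_arm(
  rows=[
    [[0, -0.0004, -0.0003], 0, 15],
    [[0, -0.0004, -0.0003], 0, 15],
  ],
)

```text
time_s: 25.15
position: [0.5577, -0.0874, 0.1169]
eef_rot: [0.547, 0.448, 0.548, -0.448]
contact_force: [-7.0, 0.4, 2.8]
finger_gap: 0.0249
```

```bash
python3 st.py
```

```text
25.15 [ 0.5577 -0.0874  0.1169] tool force [-2.82 -6.81 -1.83]
X 0.530147755813179
```

Emit:
move_arm(
  rows=[
    [[0, 0, 0], 0, 35],
    [[0, 0, 0], 0, 42],
    [[0, 0, 0], 0, 42],
    [[-0.02, 0, 0], 0, 42],
    [[-0.05, 0, 0], 0, 42],
    [[-0.05, 0, 0.03], 0, 42],
    [[-0.05, -0.001, 0.06], 0, 42],
    [[-0.05, -0.001, 0.06], 0, 42],
  ],
)

```text
time_s: 25.95
position: [0.5695, -0.1499, 0.167]
eef_rot: [0.547, 0.449, 0.546, -0.449]
contact_force: [0.8, 0.0, -0.3]
finger_gap: 0.0359
```

```bash
python3 st.py; python3 look.py wrist w26
```

```text
25.95 [ 0.5695 -0.1499  0.167 ] tool force [0.29 0.78 0.13]
X 0.5295516784067932
25.95 [ 0.5695 -0.1499  0.167 ] -78.78 [ 0.79  0.03 -0.29] 0.0359041981659856
```

View pics/w26.png

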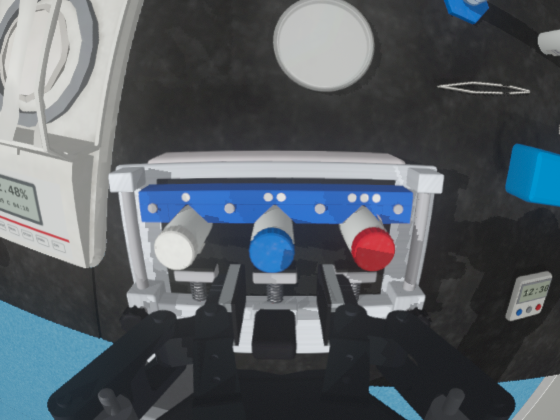

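```bash
python3 - <<'E'
from h import *
from station import observe
o=observe();print(o["position"],plan(o,[.5677,-.1453,.117]))
E
```

```text
[ 0.56920931 -0.14823389  0.16678156] [ 0.0498 -0.0009 -0.0032]
```

Emit:
move_arm(
  rows=[
    [[0, -0.0005, -0.001], 0, 42],
    [[0.02, -0.0005, -0.001], 0, 42],
    [[0.04, -0.0005, -0.001], 0, 42],
    [[0.05, -0.0005, -0.001], 0, 42],
    [[0.05, -0.0005, -0.001], 0, 42],
    [[0.05, -0.0005, -0.001], 0, 15],
    [[0.05, -0.0005, -0.001], 0, 15],
    [[0.05, -0.0005, -0.001], 0, 15],
  ],
)

```text
time_s: 26.8
position: [0.5687, -0.1462, 0.1177]
eef_rot: [0.548, 0.448, 0.547, -0.448]
contact_force: [0.6, 0.6, -0.4]
finger_gap: 0.0253
```

```bash
python3 st.py
```

```text
26.8 [ 0.5687 -0.1462  0.1177] tool force [ 0.44  0.74 -0.44]
X 0.5294334392143538
```

Emit:
move_arm(
  rows=[
    [[-0.001, -0.003, 0.0015], 0, 15],
    [[-0.001, -0.003, 0.0015], 0, 15],
    [[-0.001, -0.003, 0.0015], 0, 15],
  ],
)

```text
time_s: 27.1
position: [0.5657, -0.1483, 0.1181]
eef_rot: [0.547, 0.448, 0.547, -0.448]
contact_force: [-0.1, -0.7, -0.3]
finger_gap: 0.0253
```

```bash
python3 st.py
```

```text
27.1 [ 0.5657 -0.1483  0.1181] tool force [ 0.26 -0.27  0.7 ]
X 0.5261273554621817
```

Emit:
move_arm(
  rows=[
    [[0, 0, -0.0013], 0, 15],
    [[0, 0.0015, -0.0013], 0, 15],
    [[0, 0.003, -0.0013], 0, 15],
    [[0, 0.0042, -0.0013], 0, 15],
    [[0, 0.0042, -0.0013], 0, 15],
    [[0, 0.0042, -0.0013], 0, 15],
  ],
)

```text
time_s: 27.7
position: [0.5696, -0.146, 0.1179]
eef_rot: [0.547, 0.448, 0.547, -0.448]
contact_force: [-1.0, 0.5, -0.6]
finger_gap: 0.0248
```

```bash
python3 st.py
```

```text
27.7 [ 0.5696 -0.146   0.1179] tool force [ 0.58 -0.9  -0.71]
X 0.5304134444398585
```

Slight contact; push 1.5 mm further.

Emit:
move_arm(
  rows=[
    [[0, 0.001, 0], 0, 15],
    [[0, 0.0015, 0], 0, 15],
    [[0, 0.0015, 0], 0, 15],
    [[0, 0.0015, 0], 0, 15],
  ],
)

```text
time_s: 28.1
position: [0.5704, -0.1459, 0.1179]
eef_rot: [0.547, 0.447, 0.548, -0.448]
contact_force: [-6.0, -0.8, 1.7]
finger_gap: 0.0249
```

```bash
python3 st.py
```

```text
28.1 [ 0.5704 -0.1459  0.1179] tool force [-1.68 -6.01 -0.41]
X 0.5311647201960393
```

Emit:
move_arm(
  rows=[
    [[0.0005, -0.0004, 0], 0, 15],
    [[0.0005, -0.0004, 0], 0, 35],
    [[0.0005, -0.0004, 0], 0, 42],
    [[0.0005, -0.0004, 0], 0, 42],
    [[-0.02, 0, 0], 0, 42],
    [[-0.05, -0.001, 0], 0, 42],
    [[-0.05, -0.002, 0.03], 0, 42],
    [[-0.05, -0.002, 0.06], 0, 42],
  ],
)

```text
time_s: 28.9
position: [0.5816, -0.2054, 0.1692]
eef_rot: [0.548, 0.448, 0.547, -0.447]
contact_force: [-0.3, -0.7, -0.6]
finger_gap: 0.036
```

Emit:
move_arm(
  rows=[
    [[0, 0, 0], 0, 42],
    [[0, 0, 0], 0, 42],
  ],
)

```text
time_s: 29.1
position: [0.5809, -0.205, 0.1676]
eef_rot: [0.547, 0.448, 0.547, -0.448]
contact_force: [0.1, 0.0, -0.1]
finger_gap: 0.0355
```

```bash
python3 st.py; python3 look.py wrist w27
```

```text
29.1 [ 0.5809 -0.205   0.1676] tool force [ 0.1   0.11 -0.01]
X 0.5299716202377546
29.1 [ 0.5809 -0.205   0.1676] -78.65 [ 0.11  0.03 -0.1 ] 0.03551028975356442
```

View pics/w27.png

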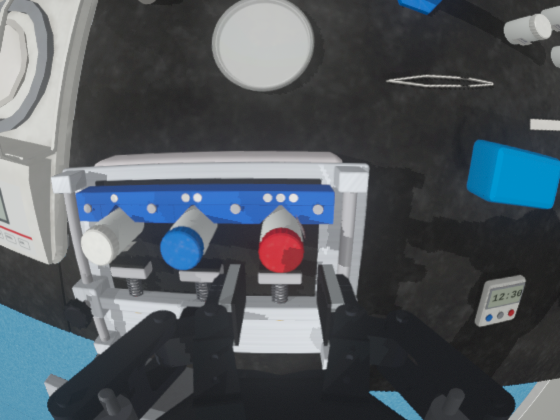

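Emit:
move_arm(
  rows=[
    [[0.02, 0, 0], 0, 42],
    [[0.04, 0, 0], 0, 42],
    [[0.05, 0, 0], 0, 42],
    [[0.05, 0, 0], 0, 42],
    [[0.05, 0, 0], 0, 15],
    [[0.05, 0, 0], 0, 15],
    [[0.05, 0, 0], 0, 15],
    [[0.049, -0.002, 0], 0, 15],
  ],
)

```text
time_s: 29.95
position: [0.5792, -0.2055, 0.1194]
eef_rot: [0.548, 0.448, 0.547, -0.448]
contact_force: [0.2, -0.1, -0.4]
finger_gap: 0.0249
```

```bash
python3 st.py
```

```text
29.95 [ 0.5792 -0.2055  0.1194] tool force [0.41 0.15 0.17]
X 0.5282458346475972
```

Emit:
move_arm(
  rows=[
    [[0, 0, 0], 0, 15],
    [[0, 0.0015, 0], 0, 15],
    [[0, 0.0025, 0], 0, 15],
    [[0, 0.0035, 0], 0, 15],
    [[0, 0.0035, 0], 0, 15],
    [[0, 0.0035, 0], 0, 15],
  ],
)

```text
time_s: 30.55
position: [0.582, -0.2045, 0.1188]
eef_rot: [0.547, 0.448, 0.548, -0.448]
contact_force: [-5.8, 1.3, 1.3]
finger_gap: 0.0251
```

```bash
python3 st.py
```

```text
30.55 [ 0.582  -0.2045  0.1188] tool force [-1.29 -5.4  -2.43]
X 0.5311618139442331
```

Emit:
move_arm(
  rows=[
    [[0, 0, -0.0003], 0, 15],
    [[0.0008, -0.0003, -0.0003], 0, 15],
    [[0.0008, -0.0003, -0.0003], 0, 15],
  ],
)

```text
time_s: 30.85
position: [0.582, -0.2044, 0.1187]
eef_rot: [0.547, 0.448, 0.547, -0.448]
contact_force: [-5.7, 0.8, 5.9]
finger_gap: 0.0246
```

```bash
python3 st.py
```

```text
30.85 [ 0.582  -0.2044  0.1187] tool force [-5.94 -5.41 -1.94]
X 0.5311720920385798
```

Emit:
move_arm(
  rows=[
    [[0, 0, 0], 0, 35],
    [[0, 0, 0], 0, 42],
    [[0, 0, 0], 0, 42],
    [[-0.03, 0, 0], 0, 42],
    [[-0.07, 0, 0], 0, 42],
    [[-0.1, 0, 0], 0, 42],
    [[-0.1, -0.03, -0.03], 0, 50],
    [[-0.1, -0.07, -0.06], 0, 60],
  ],
)

```text
time_s: 31.65
position: [0.5016, -0.1593, 0.2185]
eef_rot: [0.548, 0.448, 0.546, -0.448]
contact_force: [-0.1, -0.2, 0.3]
finger_gap: 0.0513
```

```bash
python3 look.py wrist w28;  python3 - <<'E'
from h import *
from station import observe
o=observe();print(o["position"],plan(o,[.5031,-.1582,.110]))
r=dict(np.load("w28.npz"));p=r["pixels"][:,:,::-1].copy()
cv2.imwrite("pics/w28c.png",cv2.resize(p[80:280,140:420],None,fx=2.8,fy=2.8,interpolation=cv2.INTER_CUBIC))
E
```

```text
31.65 [ 0.5016 -0.1593  0.2185] -78.6 [-0.14 -0.19  0.26] 0.05125703716139755
[ 0.49287037 -0.15380714  0.21527131] [0.1051 0.01   0.0071]
```

View pics/w28c.png

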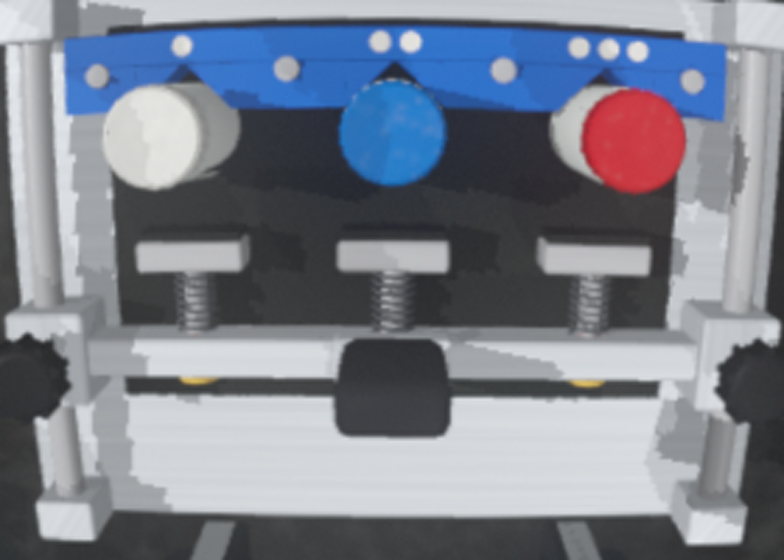

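Emit:
move_arm(
  rows=[
    [[0, 0, 0], 0, 60],
    [[0, 0, 0], 0, 60],
  ],
)

```text
time_s: 31.9
position: [0.5024, -0.1599, 0.2189]
eef_rot: [0.548, 0.448, 0.546, -0.448]
contact_force: [1.1, 0.4, -0.2]
finger_gap: 0.0513
```

```bash
python3 - <<'E'
from h import *
from station import observe
o=observe();print(o["position"],plan(o,[.5037,-.1580,.110]))
E
```

```text
[ 0.50243984 -0.15994108  0.21890294] [ 0.1089  0.0014 -0.0018]
```

Emit:
move_arm(
  rows=[
    [[0.03, 0.001, -0.0016], 0, 60],
    [[0.07, 0.001, -0.0016], 0, 60],
    [[0.1, 0.001, -0.0016], 0, 60],
    [[0.108, 0.001, -0.0016], 0, 60],
    [[0.108, 0.001, -0.0016], 0, 60],
    [[0.108, 0.001, -0.0016], 0, 20],
    [[0.108, 0.001, -0.0016], 0, 20],
    [[0.108, 0.001, -0.0016], 0, 20],
  ],
)

```text
time_s: 32.7
position: [0.5034, -0.1582, 0.112]
eef_rot: [0.548, 0.448, 0.546, -0.448]
contact_force: [1.1, -1.1, 6.5]
finger_gap: 0.0296
```

```bash
python3 st.py
```

```text
32.7 [ 0.5034 -0.1582  0.112 ] tool force [-6.5   0.88  1.28]
X 0.4630486474927148
```

Emit:
move_arm(
  rows=[
    [[-0.0006, 0.003, 0], 0, 20],
    [[-0.0006, 0.008, 0], 0, 20],
    [[-0.0006, 0.013, 0], 0, 20],
    [[-0.0006, 0.017, 0], 0, 20],
    [[-0.0006, 0.02, 0], 0, 20],
    [[-0.0006, 0.022, 0], 0, 20],
    [[-0.0006, 0.022, 0], 0, 20],
    [[-0.0006, 0.022, 0], 0, 20],
  ],
)

```text
time_s: 33.5
position: [0.5239, -0.1542, 0.1119]
eef_rot: [0.548, 0.447, 0.547, -0.448]
contact_force: [-6.2, -5.6, 9.8]
finger_gap: 0.0294
```

```bash
python3 st.py
```

```text
33.5 [ 0.5239 -0.1542  0.1119] tool force [-9.82 -7.19  4.24]
X 0.48399563200855117
```

Emit:
move_arm(
  rows=[
    [[-0.001, 0.001, 0.0004], 0, 20],
    [[-0.001, 0.002, 0.0004], 0, 20],
    [[-0.001, 0.003, 0.0004], 0, 20],
    [[-0.001, 0.003, 0.0004], 0, 20],
    [[-0.001, 0.003, 0.0004], 0, 20],
  ],
)

```text
time_s: 34.0
position: [0.526, -0.1538, 0.112]
eef_rot: [0.547, 0.447, 0.548, -0.449]
contact_force: [-10.4, -5.3, 4.6]
finger_gap: 0.0289
```

```bash
python3 st.py; python3 look.py wrist w29;  python3 - <<'E'
from h import *
r=dict(np.load("w29.npz"));p=r["pixels"][:,:,::-1].copy()
a=p[260:300,100:230];b=p[260:300,345:475]
cv2.imwrite("pics/w29c.png",cv2.resize(np.vstack([a,b]),None,fx=6,fy=6,interpolation=cv2.INTER_CUBIC))
cv2.imwrite("pics/w29d.png",cv2.resize(p[110:310,90:490],None,fx=2,fy=2.5,interpolation=cv2.INTER_CUBIC))
E
```

```text
34.0 [ 0.526  -0.1538  0.112 ] tool force [ -4.56 -11.27   3.17]
X 0.4861039246465006
34.0 [ 0.526  -0.1538  0.112 ] -78.62 [-10.41  -5.32   4.59] 0.028904811505261387
```

View pics/w29c.png

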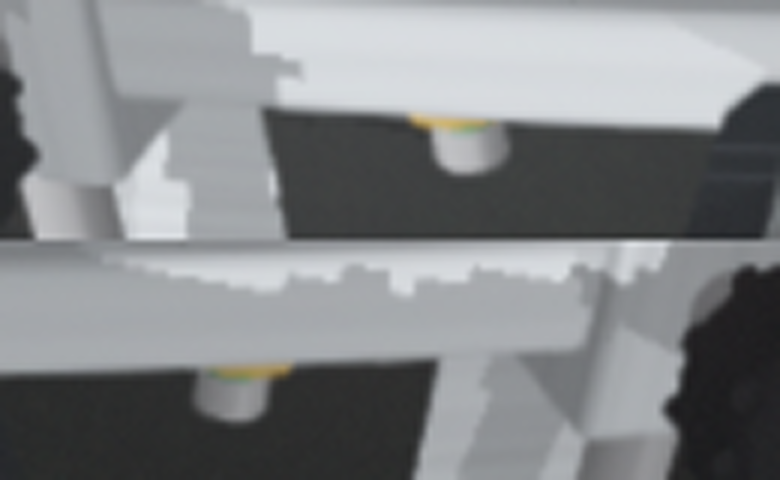

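View pics/w29d.png

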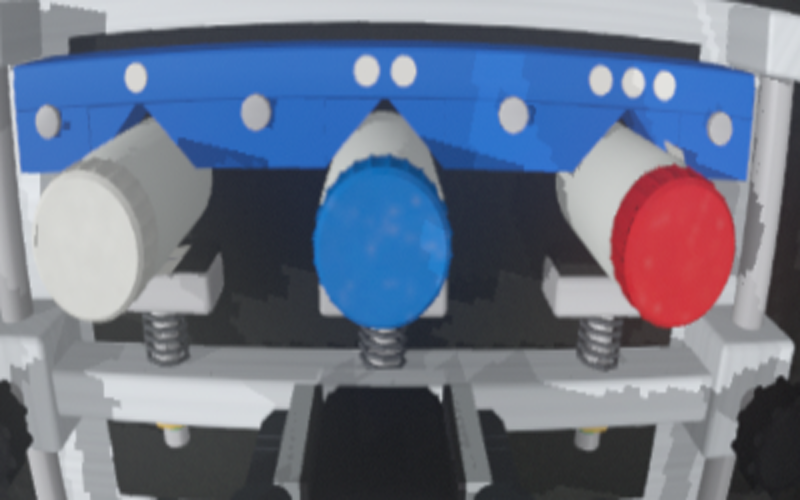

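Emit:
move_arm(
  rows=[
    [[0, 0.001, 0.0003], 0, 20],
    [[0, 0.0019, 0.0003], 0, 20],
    [[0, 0.0019, 0.0003], 0, 20],
    [[0, 0.0019, 0.0003], 0, 20],
    [[0, 0.0019, 0.0003], 0, 20],
  ],
)

```text
time_s: 34.55
position: [0.5276, -0.1535, 0.112]
eef_rot: [0.546, 0.447, 0.548, -0.449]
contact_force: [-12.9, -4.0, 6.2]
finger_gap: 0.0294
```

```bash
python3 st.py; python3 look.py wrist w30;python3 look.py scene s30;  python3 - <<'E'
from h import *
r=dict(np.load("w30.npz"));p=r["pixels"][:,:,::-1].copy()
a=p[260:300,100:230];b=p[260:300,345:475]
cv2.imwrite("pics/w30c.png",cv2.resize(np.vstack([a,b]),None,fx=6,fy=6,interpolation=cv2.INTER_CUBIC))
cv2.imwrite("pics/w30d.png",cv2.resize(p[110:310,90:490],None,fx=2,fy=2.5,interpolation=cv2.INTER_CUBIC))
p=np.load("s30.npz")["pixels"][:,:,::-1]
cv2.imwrite("pics/s30c.png",cv2.resize(p[195:235,260:335],None,fx=10,fy=10,interpolation=cv2.INTER_CUBIC))
E
```

```text
34.55 [ 0.5276 -0.1535  0.112 ] tool force [ -6.19 -13.51   1.39]
X 0.4876936239545523
34.55 [ 0.5276 -0.1535  0.112 ] -78.6 [-12.95  -4.03   6.23] 0.02936158366416002
34.6 [ 0.5276 -0.1535  0.112 ] -78.61 [-11.95  -3.62   6.29] 0.029201260022997912
```

View pics/w30c.png

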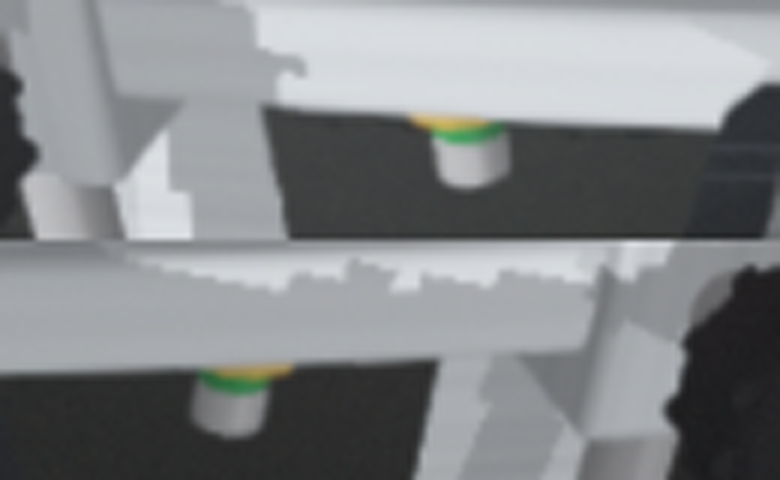

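View pics/w30d.png

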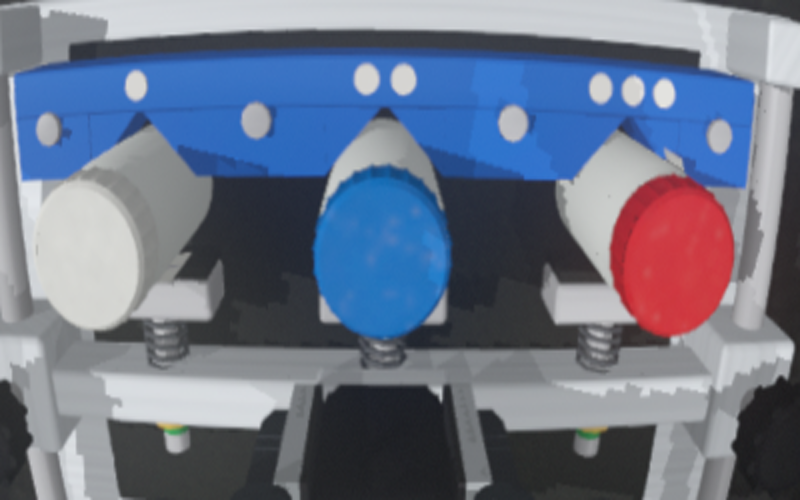

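View pics/s30c.png

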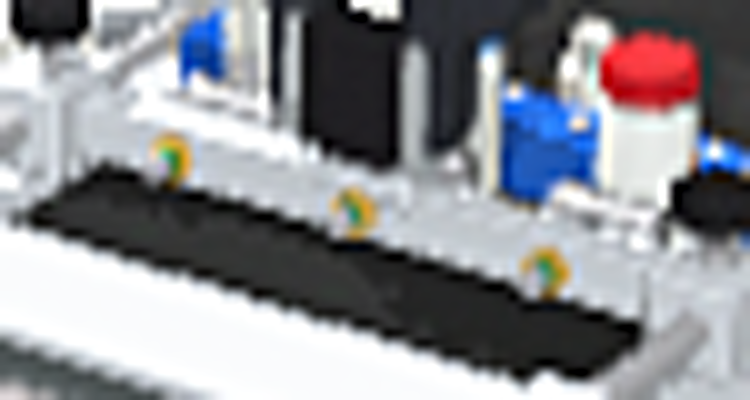

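Emit:
move_arm(
  rows=[
    [[0, 0, 0], 0, 20],
    [[0, 0, 0], 0, 20],
    [[0, 0, 0], 0, 20],
    [[0, 0, 0], 0, 20],
    [[0, 0, 0], 0, 20],
    [[0, 0, 0], 0, 20],
    [[0, 0, 0], 0, 20],
    [[0, 0, 0], 0, 20],
  ],
)

```text
time_s: 35.45
position: [0.5275, -0.1535, 0.112]
eef_rot: [0.546, 0.447, 0.548, -0.449]
contact_force: [-12.2, -3.9, 5.2]
finger_gap: 0.0291
```

```bash
python3 st.py; python3 look.py wrist w31; python3 - <<'E'
from h import *
r=dict(np.load("w31.npz"));p=r["pixels"][:,:,::-1].copy()
a=p[260:300,100:230];b=p[260:300,345:475]
cv2.imwrite("pics/w31c.png",cv2.resize(np.vstack([a,b]),None,fx=6,fy=6,interpolation=cv2.INTER_CUBIC))
E
```

```text
35.45 [ 0.5275 -0.1535  0.112 ] tool force [ -5.17 -12.7    1.38]
X 0.48768451207698654
35.45 [ 0.5275 -0.1535  0.112 ] -78.61 [-12.16  -3.86   5.22] 0.029112162955254726
```

View pics/w31c.png

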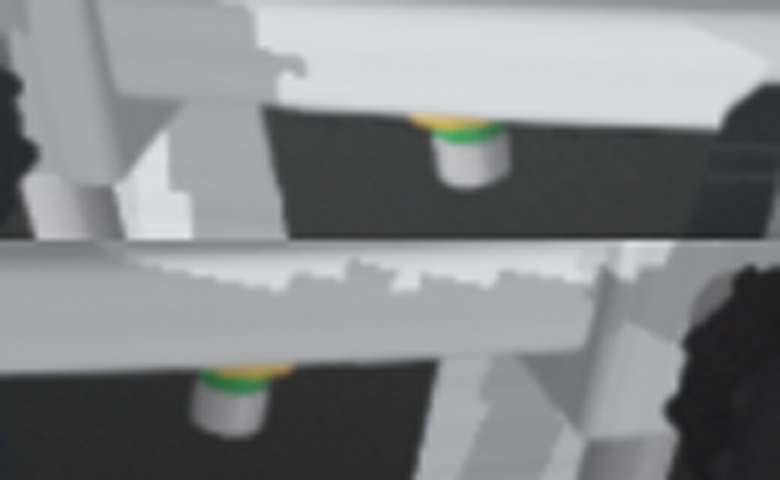

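The push is steady, and green shows equally on pins 1 and 3 with no red.

```bash
python3 -c "
from station import hand_in
print(hand_in())"
```

```text
the job is handed in; nothing more can be done
None
```

The shaker is loaded: white in pocket 1, blue in pocket 2 and red in pocket 3, each let go. I handed the job in at about 35.5 s, still gripping the carriage handle and holding the push.

- **Correction:** On the first press, pin 1 stood about 1 mm farther out than pin 3. The pictures showed white, and slightly blue, resting on only one flank of its V. I backed the carriage off and re-gripped all three vials in turn, pushing each one in until the side forces showed both flanks touching. Then I pressed again.
- **Last checks:** The wrist camera showed the green bands of pins 1 and 3 equal, with no red. Pin 2 is hidden from the wrist camera; its green was seen only in the coarser scene camera, taken once about 0.9 s before the end. The wrist force along the push read 12 to 13.5 N, including about 1 N of carriage friction, so about 11 to 12 N on the springs. It held without moving over a 0.9 s pause.
- **Stray force:** The gripper was also pressing down on the handle with about 5 N, which I left as it was.
- **Not moved:** I never touched the timer, the wipe pack or the beaker.

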